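Unmould rock specimens and set the bench magnifier over them

ROBOT

A 6-joint arm with a two-finger parallel gripper is mounted at the origin on the work surface. World frame = base frame: x ahead of the robot, y to its left, z up, the work surface at z = 0. Lengths are in mm, angles in degrees, forces in N, time in s.
With the tool pointing down it reaches from about 350 to 850 mm from the base axis. Payload 8.1 kg.
Tool frame: the origin (TCP) lies on the centre line of the jaws, within the pads' length; the fingertips stand 19 mm ahead of it and the grasp point (between the pads) is the TCP (r.tip_reach is the z of the fingertips in the tool frame, in mm); z points along the fingers, y is the line along which they close (so a half turn about z gives the same grasp; the last joint's range is limited). The gripper opens to 85 mm and grips with 20 to 120 N. Pads are 22 mm wide; open, the fingers measure 114 mm over their backs; the gripper's body (76 mm by 85 mm) begins 54 mm behind the grasp point. The pads swing forward as they close: fully open they stand 13 mm farther back than shut.
Start: joints at [-81.727, 7.471, 85.268, -0, 87.261, -4.893], TCP at [136.69, -584.227, 250.292] pointing down, gripper open.
Joint ranges: [-169.43, 169.43], [-51.17, 129.36], [1.28, 143.12], [-76.62, 256.62], [0, 156.53], [-152.29, 152.29]. Speed limits (degrees/s): [136.94, 136.94, 159.86, 180, 180, 180].

INTERFACE

Orientations are given as [roll, pitch, yaw] about the fixed x, y, z axes, in that order (R = Rz(yaw) Ry(pitch) Rx(roll)).
In Python, from bench import r gives the robot as it stands. The module is installed in compiled form; this text tells all that it offers.
- The arm moves only by the shell command python3 -m handwheel 'ROWS' [FORCE]. ROWS is JSON, a list of rows, each a list of 7 numbers: the shift along the tool's x, y, z in m, then the turn, a rotation vector about the tool's x, y, z in degrees, then the finger opening in m, from 0 to 0.0854. In form: [[tx, ty, tz, ax, ay, az, claw], ...]. A call has 1 to 8 rows; each row shifts and turns the commanded pose from where the row before left it, along the tool's axes as they then stand; what a row does not reach is not made up. A row lasts 1/12 s, in which the tool goes at most 41.7 mm and 7.16 degrees, less where a joint would pass 70% of its speed; a pose out of reach is approached as far as the arm can. A call with a gripper value outside its range is refused whole. The fingers move at their own pace and stop on an object; FORCE is the grip in N (left out, the last holds). Time passes only in rows, so rows that do not move let the fingers close. It gives the time, the measured TCP pose, the force, the opening and the grip force at its end, in the units of the state.
- r.sense(): the state, without advancing time (a new reading comes with each control period).
- r.snapshot(name): name is "side" or "top"; returns (picture, depth): 384x512x3 uint8, blue, green, red; 384x512 float32, mm along the optical axis (not along the pixel's ray), 0 where there is no reading.
- r.calibration(name): a dict with "vfov" (degrees; the focal length in pixels is half the picture's height over the tangent of half this angle, whatever the lens; pixels are square), "cx", "cy" (the principal point, pixels), "rvec" (rotation vector, rad) and "tvec" (3), from world to camera coordinates, as OpenCV has them. Camera axes: x right, y down, z forward; pixel columns grow to the right and rows downward; lengths in mm; the calibration is good to about 2 mm. A picture is of the moment at which its call begins. calibration takes no time and is no camera call.
- r.hand_in(): hands the job in; it is judged then, once.
The state is a dict: "time": time; "joint_pos": joint angles; "qd": joint speeds; "joint_efforts": joint torques, N m; "tool_pos": TCP position; "tcp_rot": TCP orientation; "ft_force": force on the tool from outside, world axes, zero at the start; "wrist_torque": the same for the moment, N m; "finger_gap": finger opening in mm; "grip_force": force on a finger pad.
Only numpy, scipy, OpenCV 4.12 (cv2) and the standard library are available. Lean on these libraries where they do the work, as an engineer would, in place of code of your own. Each camera call takes 0.05 s, during which the arm holds its last target. There are 200 camera calls.

TASK

The resin blocks in the blue mould are to be inspected, but the magnifier has been left lying low over the viewing tray: first tip its head up (the red bar is its handle) to 60 degrees or steeper, then swing it (the black knob is the handle) about a quarter turn to either side, clear of the tray. Lift every resin block out of the mould and set it flat in the tray, stone face up; then swing the magnifier back square over the tray (swivel at its green zero mark), lower its head to a tilt of 30 degrees, and let go; do not press on the glass, and leave everything else on the bench alone.

Things in the scene. Friction and masses are not known exactly. Their poses are not given: they have to be found in the camera images.
- stand: Inspection stand, fixed to the bench: grey base plate 310 x 250 mm, 12 mm thick, with the viewing tray on it and a 28 mm steel post behind the tray carrying the magnifier. Origin on the bench under the tray centre; own x runs from tray to post (post axis at x = +175 mm), own y across the tray (to the left when looking along +x). The stand may be on the left or right of the bench.
- tray (a point): Centre of the viewing tray's white floor, 12 mm above the bench; axes as the stand's. The tray is 130 mm (x) by 220 mm (y) inside, with an 8 mm high, 6 mm thick steel rim. There is room for 2 x 3 blocks, long sides along x.
- swivel (a joint): Swivel of the magnifier arm about the vertical post, rad. 0 = arm square over the tray, pointing along the stand's -x (over the green mark on the white disc under the hub); positive is counter-clockwise from above; stops at +-1.9. Stiff friction (about 0.4 N m), stays where left.
- swivel_axis (a point): Point on the swivel axis at the foot of the arm's hub, 146 mm above the bench (axis vertical).
- swivel_knob (a point): Grip point on the black upright round knob on the swivel arm: 18 mm diameter, 50 mm tall from the arm's top (170 mm above the bench) to 220 mm; this point is 204 mm above the bench, 62 mm from the swivel axis. The knob turns with the arm and can be gripped from above with any finger direction.
- tilt (a joint): Tilt of the magnifier head, rad. 0 = lens level; grows as the head's free end (with the red bar) rises; range 0 to 1.3; 30 degrees = 0.524. Stiff friction (about 0.6 N m), stays where left.
- tilt_axis (a point): Point on the tilt hinge, 161 mm above the bench and 120 mm out along the arm from the swivel axis; the hinge axis is horizontal, across the arm.
- tilt_bar (a point): Middle of the red round bar at the free end of the magnifier head: 10 mm diameter, 80 mm long, parallel to the tilt hinge and 157 mm from it; held on two thin rods 80 mm apart. 43 mm of free space lies between the bar's surface and the lens frame. The bar may turn between the fingers.
- lens: Glass of the magnifier, 70 x 122 x 6 mm, in a white frame 14 mm thick (152 mm wide, from the tilt hinge to 109 mm out). Origin at its centre, 60 mm from the tilt hinge.
- mould: Blue silicone casting mould, fixed to the bench, 135 (own x) x 215 (own y) x 16 mm high. Origin centre of underside. Six open pockets 47 x 37 mm, 10 mm deep (floor 6 mm above the bench), at own x = -32, +32 mm and y = -78, 0, +78 mm. A block in a pocket stands 12 mm proud, long side along own x. Some pockets may be empty.
- dropper: Bystander: small amber dropper bottle with a white cap, 32 mm diameter, 75 mm tall, origin centre of underside.
- loupe: Bystander: folding pocket lens, dark disc 38 mm across, 12 mm high, with a steel tab. Origin under the disc.
- brush: Bystander: brush lying on the left of the bench, about 200 mm long.
- tape: Bystander: yellow tape measure case, 65 x 40 x 62 mm, origin centre of underside.
- mug: Bystander: blue mug, 80 mm across, 95 mm tall, origin centre of underside.
- core_stub: Bystander: grey stub of drill core lying on the bench near the robot, 47 mm diameter, 90 mm long; origin on the bench under its middle.
- block1: Rectangular amber resin block, a pale grey stone slice set flush in its top; 44 (own x) x 34 (own y) x 22 mm high, about 60 g. Origin: centre of its underside; z up out of the stone face. May be absent (None).
- block2: Rectangular amber resin block, a near-black stone slice set flush in its top; 44 (own x) x 34 (own y) x 22 mm high, about 60 g. Origin: centre of its underside; z up out of the stone face. May be absent (None).
- block3: Rectangular amber resin block, a white stone slice set flush in its top; 44 (own x) x 34 (own y) x 22 mm high, about 60 g. Origin: centre of its underside; z up out of the stone face. May be absent (None).
- block4: Rectangular amber resin block, a brick-red stone slice set flush in its top; 44 (own x) x 34 (own y) x 22 mm high, about 60 g. Origin: centre of its underside; z up out of the stone face. May be absent (None).
- block5: Rectangular amber resin block, a green stone slice set flush in its top; 44 (own x) x 34 (own y) x 22 mm high, about 60 g. Origin: centre of its underside; z up out of the stone face. May be absent (None).
- block6: Rectangular amber resin block, a tan stone slice set flush in its top; 44 (own x) x 34 (own y) x 22 mm high, about 60 g. Origin: centre of its underside; z up out of the stone face. May be absent (None).

How it is judged (in metres and radians):
On the way, in this order (a step that is already met when the one before it is completed fails the run):
1. magnifier head tipped up to 60 degrees or steeper (3 degrees allowed) (value of joint tilt above 0.995 rad), for 0.2 s.
2. magnifier swung aside, at least 70 degrees to either side ((value of joint swivel above 1.22 rad or value of joint swivel below -1.22 rad)), for 0.2 s.
3. every block that is present lies flat in the tray, stone face up, let go (x of block1 in the frame of tray between -0.06 and 0.06 m and y of block1 in the frame of tray between -0.105 and 0.105 m and z of block1 in the frame of tray between -0.004 and 0.005 m and angle between each of block1, block2, block3, block4, block5, block6's own z axis and vertical below 0.12 rad and contact force between the fingers and block1 below 0.2 N and linear speed of each of block1, block2, block3, block4, block5, block6 below 0.03 m/s and x of block2 in the frame of tray between -0.06 and 0.06 m and y of block2 in the frame of tray between -0.105 and 0.105 m and z of block2 in the frame of tray between -0.004 and 0.005 m and contact force between the fingers and block2 below 0.2 N and x of block3 in the frame of tray between -0.06 and 0.06 m and y of block3 in the frame of tray between -0.105 and 0.105 m and z of block3 in the frame of tray between -0.004 and 0.005 m and contact force between the fingers and block3 below 0.2 N and x of block4 in the frame of tray between -0.06 and 0.06 m and y of block4 in the frame of tray between -0.105 and 0.105 m and z of block4 in the frame of tray between -0.004 and 0.005 m and contact force between the fingers and block4 below 0.2 N and x of block5 in the frame of tray between -0.06 and 0.06 m and y of block5 in the frame of tray between -0.105 and 0.105 m and z of block5 in the frame of tray between -0.004 and 0.005 m and contact force between the fingers and block5 below 0.2 N and x of block6 in the frame of tray between -0.06 and 0.06 m and y of block6 in the frame of tray between -0.105 and 0.105 m and z of block6 in the frame of tray between -0.004 and 0.005 m and contact force between the fingers and block6 below 0.2 N), for 0.2 s.
At the end, for the whole second after the job is handed in: Every block present lies flat on the tray floor inside the rim, stone face up and at rest; the magnifier's swivel is within 4 degrees of zero and its tilt within 4 degrees of 30 degrees, at rest (all of step 3 and value of joint swivel between -0.07 and 0.07 rad and value of joint tilt between 0.454 and 0.594 rad and velocity of joint swivel between -0.03 and 0.03 rad/s and velocity of joint tilt between -0.03 and 0.03 rad/s); the robot touches nothing.
It fails at once if the robot presses on the magnifier's glass (over 3 N) (contact force between any of the fingers, the arm and lens above 3 N).
It fails at once if a bystander is moved more than 3 cm (distance of any of dropper, loupe, brush, tape, mug, core_stub from where it was at the start of the episode above 0.03 m).
Of block1, block2, block3, block4, block5, block6 only 4 to 6 are there at a start; the rules pass over those that are not, and their reading is None.
At some moment in a run one of block1, block2, block3, block4, block5, block6 may be knocked a few centimetres aside while the robot is not near it.
It also fails if it takes over 210 s, if anything falls off the work surface, if the arm or the gripper's body presses on something with over 40 N, if the wrist force passes 120 N, or if a joint passes its speed limit or range.

## Working session

There is one attempt and no reset: what is moved stays moved. The work goes in short steps, Python scripts to look and compute and a shell command to move; the robot and the scene stay as the last step left them, time stands still between calls to the robot, and variables do not carry over. Pictures are saved under pics/ and viewed, at most 14 in all, crops included, and the job is handed in when it is done.

```bash
mkdir -p pics; cat > h.py <<'E'
from bench import r
import numpy as np, cv2
from scipy.spatial.transform import Rotation as R
def cam(n):
    c=r.calibration(n); f=192/np.tan(np.radians(c["vfov"])/2)
    return f,c["cx"],c["cy"],cv2.Rodrigues(np.array(c["rvec"],float))[0],np.array(c["tvec"],float).ravel()
def world(n,uv,d):  # depth mm
    f,cx,cy,Rm,t=cam(n); u,v=uv
    return Rm.T@(np.array([(u-cx)/f*d,(v-cy)/f*d,d])-t)
def onz(n,uv,z):
    f,cx,cy,Rm,t=cam(n); u,v=uv
    o=-Rm.T@t; k=Rm.T@np.array([(u-cx)/f,(v-cy)/f,1]); return o+k*(z-o[2])/k[2]
def proj(n,p):
    f,cx,cy,Rm,t=cam(n); q=Rm@np.asarray(p,float)+t; return np.array([cx+f*q[0]/q[2],cy+f*q[1]/q[2]])
def tool():
    s=r.sense(); return np.array(s["tool_pos"]),R.from_euler('xyz',s["tcp_rot"],degrees=True)
def rel(target,Rt=None):
    p,Q=tool(); d=Q.inv().apply(np.array(target)-p)
    print("shift tool mm",d.round(1), "turn",(Q.inv()*Rt).as_rotvec(degrees=True).round(2) if Rt is not None else "")
E
python3 - <<'E'
from h import *
for n in("top","side"):
    a,d=r.snapshot(n); cv2.imwrite(f"pics/{n}0.png",cv2.resize(a,(800,600),interpolation=cv2.INTER_CUBIC)); np.save(n+"0.npy",d)
    f,cx,cy,Rm,t=cam(n); print(n,f,cx,cy,(-Rm.T@t).round(),Rm[2].round(2))
s=r.sense();print(s)
E
```

```text
top 368.5458274656307 250.33905489535115 180.40600543499494 [ 422.   10. 1458.] [ 0.08  0.   -1.  ]
side 405.6930680641451 262.3549104118624 185.0687365020128 [  8. 826. 777.] [ 0.45 -0.71 -0.54]
{'time': 0.1, 'joint_pos': array([-8.17270107e+01,  7.51210988e+00,  8.53239620e+01,  1.25389579e-03,
        8.72624931e+01, -4.89421310e+00]), 'qd': array([ 0.0141099 , -0.03260202, -0.17848039,  0.00561714,  0.02848583,
        0.07713182]), 'joint_efforts': array([ 1.77937971e-03, -5.70949960e+01, -5.01940084e+01, -2.19191897e-04,
        8.10107013e-03, -4.33766047e-06]), 'tool_pos': array([ 136.62488689, -583.74973599,  249.32662052]), 'tcp_rot': array([-1.79901901e+02, -9.65699382e-03,  1.31671332e+01]), 'ft_force': array([-0.04675399,  0.05400787,  0.59686408]), 'wrist_torque': array([-0.03806529,  0.03645606, -0.0001789 ]), 'grip_force': 0.0, 'finger_gap': 85.40212217922179}
```

View pics/top0.png

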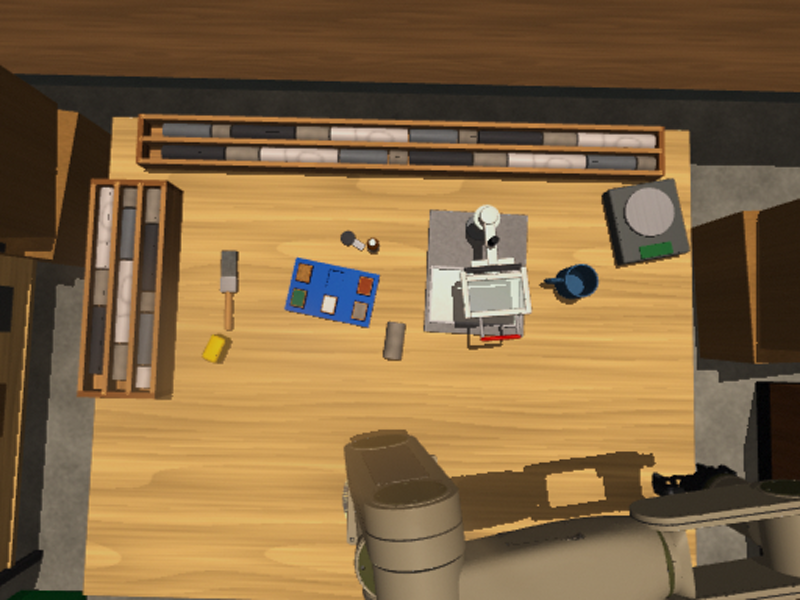

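View pics/side0.png

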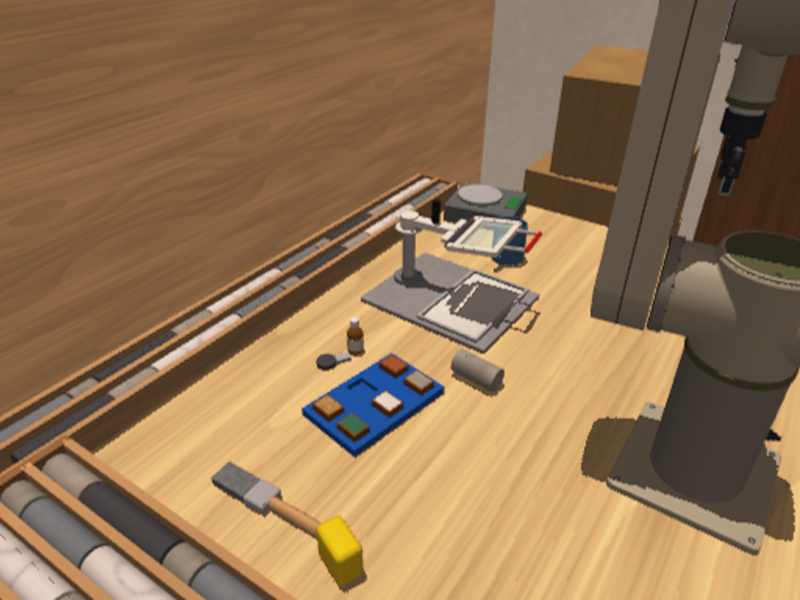

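The top view shows the stand on the right (post ~(487,217), red bar ~(500,338)). The mould is at ~(332,293) with five blocks: tan, red, green, white and grey. I'll enlarge both.

```bash
python3 - <<'E'
from h import *
a,d=r.snapshot("top"); np.save("top0.npy",d)
cv2.imwrite("pics/c1.png",cv2.resize(a[120:235,260:400],None,fx=5,fy=5,interpolation=cv2.INTER_CUBIC))
cv2.imwrite("pics/c2.png",cv2.resize(a[135:235,170:265],None,fx=6,fy=6,interpolation=cv2.INTER_CUBIC))
E
```

```text
(no output)
```

View pics/c1.png

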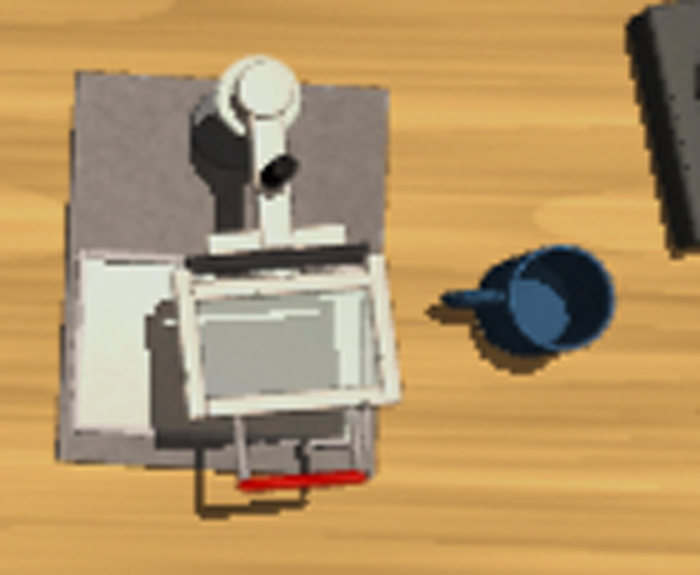

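View pics/c2.png

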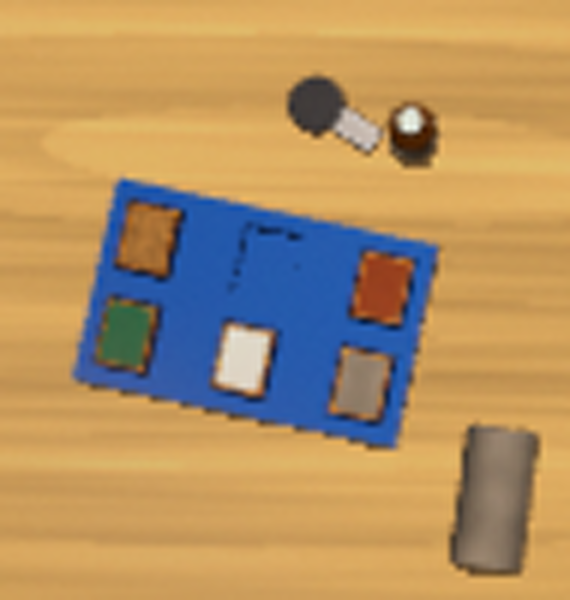

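The crops show:
- **Plate corners (crop px):** (79,72), (389,89), (372,480) and (57,460).
- **Red bar:** (240,485) to (366,476).
- **Mould corners:** (118,180), (440,246), (397,447) and (73,380).

Next I convert these to poses.

```bash
python3 - <<'E'
from h import *
d=np.load("top0.npy")
n1=lambda x,y:((x+.5)/5-.5+260,(y+.5)/5-.5+120)
n2=lambda x,y:((x+.5)/6-.5+170,(y+.5)/6-.5+135)
def fit(model,obs):
    m=np.array(model,float);o=np.array(obs)[:,:2];mc,oc=m.mean(0),o.mean(0)
    a=m-mc;b=o-oc;th=np.arctan2((a[:,0]*b[:,1]-a[:,1]*b[:,0]).sum(),(a*b).sum())
    M=np.array([[np.cos(th),-np.sin(th)],[np.sin(th),np.cos(th)]]);T=oc-M@mc
    return T,np.degrees(th),(o-(m@M.T+T)).round(1)
P=[onz("top",n1(*p),12) for p in [(79,72),(389,89),(372,480),(57,460)]]
print(np.round(P)); 
# plate: unknown x offset; TL=+x,+y
L=310;print([np.linalg.norm(P[i]-P[(i+1)%4]).round() for i in range(4)])
T,th,e=fit([(155,125),(155,-125),(-155,-125),(-155,125)],P);print("plate centre",T,th,e.tolist())
Q=[onz("top",n2(*p),16) for p in [(118,180),(440,246),(397,447),(73,380)]]
T,th,e=fit([(67.5,107.5),(67.5,-107.5),(-67.5,-107.5),(-67.5,107.5)],Q);print("mould",T,th,e.tolist())
for k,p in dict(tan=(149,238),green=(126,335),white=(244,359),grey=(361,383),red=(384,288)).items(): print(k,onz("top",n2(*p),28).round(1))
for k,p in dict(stub=(495,499)).items(): print(k,onz("top",n2(*p),47).round(1))
for k,p in dict(hub=(267,86),knob=(285,160),barL=(240,485),barR=(366,476),barM=(302,481),lens=(270,345)).items():
    u,v=n1(*p);w=d[int(v)-1:int(v)+3,int(u)-1:int(u)+3]; print(k,[world("top",(u,v),x).round(0).tolist() for x in (w.min(),np.median(w))])
# tray rim inner corners
for p in [(83,258),(77,430)]: print("tray",onz("top",n1(*p),16).round(1))
E
```

```text
[[ 720.  -81.   12.]
 [ 713. -327.   12.]
 [ 403. -316.   12.]
 [ 413.  -69.   12.]]
[np.float64(247.0), np.float64(310.0), np.float64(247.0), np.float64(308.0)]
plate centre [ 562.11789006 -198.25413293] -2.0717041039684467 [[-1.2, -1.8], [0.1, 1.7], [0.3, 1.8], [0.9, -1.7]]
mould [504.21219866 162.43718807] -10.32772278921695 [[-0.6, 0.3], [-0.4, -0.6], [0.5, -0.3], [0.4, 0.6]]
tan [550.5 232.8  28. ]
green [487.1 245.4  28. ]
white [473.4 168.5  28. ]
grey [459.8  92.4  28. ]
red [521.7  79.3  28. ]
stub [387.7   4.1  47. ]
hub [[679.0, -202.0, 179.0], [680.0, -203.0, 175.0]]
knob [[620.0, -208.0, 224.0], [620.0, -208.0, 220.0]]
barL [[400.0, -185.0, 189.0], [398.0, -200.0, 95.0]]
barR [[408.0, -272.0, 188.0], [408.0, -274.0, 180.0]]
barM [[404.0, -227.0, 192.0], [403.0, -229.0, 184.0]]
lens [[497.0, -206.0, 181.0], [497.0, -208.0, 173.0]]
tray [571.4 -86.5  16. ]
tray [436.4 -84.3  16. ]
```

```bash
python3 -m handwheel '[[0,0,0,0,0,-7,0.045],[0,0,0,0,0,-7,0.045],[0,0,0,0,0,-7,0.045],[0,0,0,0,0,-7,0.045],[0,0,0,0,0,-7,0.045],[0,0,0,0,0,-7,0.045],[0,0,0,0,0,-7,0.045],[0,0,0,0,0,-7,0.045]]' 30
python3 -m handwheel '[[0,0,0,0,0,-7,0.045],[0,0,0,0,0,-7,0.045],[0,0,0,0,0,-7,0.045],[0,0,0,0,0,-5,0.045],[0,0,0,0,0,0,0.045]]'
python3 - <<'E'
from h import *
rel((404,-228,260),R.from_euler('xyz',[180,0,95.3],degrees=True)); print(r.tip_reach, r.sense()["joint_pos"].round(1))
E
```

```text
time: 0.82
tool_pos: [136.7, -584.0, 249.8]
tcp_rot: [-180.0, -0.0, 69.5]
ft_force: [0.3, 0.4, -0.7]
finger_gap: 44.7
grip_force: 0.0
time: 1.23
tool_pos: [136.7, -584.0, 249.9]
tcp_rot: [-180.0, -0.0, 95.4]
ft_force: [0.4, -0.2, -0.1]
finger_gap: 45.4
grip_force: 0.0
shift tool mm [329.3 299.7  -9.9] turn [-0.   -0.04  0.11]
19.0 [-81.7   7.5  85.3   0.   87.3 -87.1]
```

```bash
python3 -m handwheel '[[0.0235,0.0214,-0.0007,0,0,0,0.045],[0.0235,0.0214,-0.0007,0,0,0,0.045],[0.0235,0.0214,-0.0007,0,0,0,0.045],[0.0235,0.0214,-0.0007,0,0,0,0.045],[0.0235,0.0214,-0.0007,0,0,0,0.045],[0.0235,0.0214,-0.0007,0,0,0,0.045],[0.0235,0.0214,-0.0007,0,0,0,0.045]]'
python3 -m handwheel '[[0.0235,0.0214,-0.0007,0,0,0,0.045],[0.0235,0.0214,-0.0007,0,0,0,0.045],[0.0235,0.0214,-0.0007,0,0,0,0.045],[0.0235,0.0214,-0.0007,0,0,0,0.045],[0.0235,0.0214,-0.0007,0,0,0,0.045],[0.0235,0.0214,-0.0007,0,0,0,0.045],[0.0235,0.0214,-0.0007,0,0,0,0.045],[0,0,0,0,0,0,0.045]]'
python3 - <<'E'
from h import *
rel((404,-228,186),R.from_euler('xyz',[180,0,95.3],degrees=True))
for n in("side",):
    a,d=r.snapshot(n); np.save("s1.npy",d); cv2.imwrite("pics/s1.png",cv2.resize(a[100:200,260:400],None,fx=5,fy=5,interpolation=cv2.INTER_CUBIC))
E
```

```text
time: 1.82
tool_pos: [271.6, -405.5, 255.1]
tcp_rot: [-180.0, -0.0, 94.9]
ft_force: [0.2, 0.4, 0.4]
finger_gap: 44.9
grip_force: 0.0
time: 2.48
tool_pos: [407.9, -225.6, 260.2]
tcp_rot: [179.9, -0.1, 95.2]
ft_force: [-0.0, -0.3, -0.2]
finger_gap: 45.1
grip_force: 0.0
shift tool mm [-2.2 -4.3 74.2] turn [ 0.1  -0.09 -0.09]
```

View pics/s1.png

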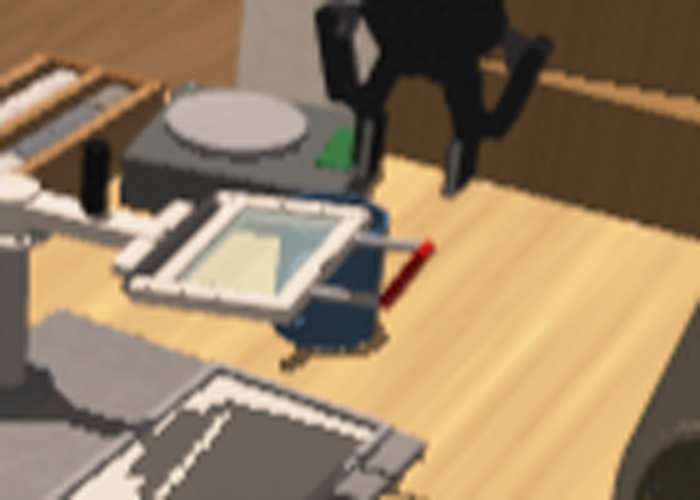

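The side crop shows the red bar from (386,303) to (428,247), with the open fingers above it. I'll triangulate its middle from both views.

```bash
python3 - <<'E'
from h import *
def ray(n,uv):
    a=onz(n,uv,0);b=onz(n,uv,300);k=(b-a)/np.linalg.norm(b-a);return a,k
def tri(t,s):
    (a,k),(b,l)=ray("top",t),ray("side",s)
    x=np.linalg.lstsq(np.stack([k,-l],1),b-a,rcond=None)[0];p,q=a+k*x[0],b+l*x[1];return ((p+q)/2).round(1),np.linalg.norm(p-q).round(1)
n1=lambda x,y:((x+.5)/5-.5+260,(y+.5)/5-.5+120)
ns=lambda x,y:((x+.5)/5-.5+260,(y+.5)/5-.5+100)
print(tri(n1(241,484),ns(386,301)),tri(n1(365,477),ns(428,247)))
E
```

```text
(array([ 398.7, -187.6,  183.8]), np.float64(3.6)) (array([ 406.9, -272.9,  181. ]), np.float64(0.6))
```

```bash
python3 -m handwheel '[[-0.003,-0.005,0.016,0,0,0,0.045],[0,0,0.02,0,0,0,0.045],[0,0,0.02,0,0,0,0.045],[0,0,0.02,0,0,0,0.045],[0,0,0,0,0,0,0.045]]'
python3 -m handwheel '[[0,0,0,0,0,0,0],[0,0,0,0,0,0,0],[0,0,0,0,0,0,0],[0,0,0,0,0,0,0],[0,0,0,0,0,0,0],[0,0,0,0,0,0,0],[0,0,0,0,0,0,0],[0,0,0,0,0,0,0]]' 40
```

```text
time: 2.95
tool_pos: [398.0, -232.3, 179.6]
tcp_rot: [-179.7, -0.3, 95.0]
ft_force: [-0.7, -0.0, -0.2]
finger_gap: 45.3
grip_force: 0.0
time: 3.62
tool_pos: [404.2, -233.6, 186.5]
tcp_rot: [179.5, 0.2, 95.2]
ft_force: [15.1, -0.3, -5.8]
finger_gap: 8.4
grip_force: 38.9
```

```bash
python3 -m handwheel '[[0,0.006,-0.010,0,0,0,0],[0,0.003,-0.009,0,0,0,0],[0,0.003,-0.009,0,0,0,0],[0,0.003,-0.009,0,0,0,0],[0,0.004,-0.009,0,0,0,0],[0,0.0045,-0.008,0,0,0,0],[0,0.005,-0.008,0,0,0,0],[0,0.0055,-0.008,0,0,0,0]]'
python3 -m handwheel '[[0,0.006,-0.0075,0,0,0,0],[0,0.0065,-0.007,0,0,0,0],[0,0,0,0,0,0,0]]'
```

```text
time: 4.28
tool_pos: [430.2, -230.9, 255.4]
tcp_rot: [-179.4, 0.0, 95.0]
ft_force: [-29.6, -1.4, 12.1]
finger_gap: 8.5
grip_force: 40.1
time: 4.53
tool_pos: [444.1, -230.9, 273.4]
tcp_rot: [-179.6, 0.2, 95.0]
ft_force: [-31.2, -1.8, 23.3]
finger_gap: 8.0
grip_force: 40.8
```

```bash
python3 -m handwheel '[[0,0,-0.006,0,0,0,0],[0,0.002,-0.006,0,0,0,0],[0,0.0065,-0.006,0,0,0,0],[0,0.0075,-0.006,0,0,0,0],[0,0,0,0,0,0,0]]'
python3 -m handwheel '[[0,0.008,-0.005,0,0,0,0],[0,0.008,-0.005,0,0,0,0],[0,0.008,-0.004,0,0,0,0],[0,0,0,0,0,0,0]]'
```

```text
time: 4.95
tool_pos: [464.0, -227.1, 293.8]
tcp_rot: [179.9, -0.0, 95.2]
ft_force: [1.5, 1.6, -2.5]
finger_gap: 8.5
grip_force: 40.4
time: 5.28
tool_pos: [487.3, -225.5, 309.1]
tcp_rot: [180.0, 0.1, 95.2]
ft_force: [-5.1, 0.9, 7.0]
finger_gap: 7.8
grip_force: 40.7
```

```bash
python3 -m handwheel '[[0,0.008,-0.0025,0,0,0,0],[0,0,0,0,0,0,0],[0,0,0,0,0,0,0],[0,0,0,0,0,0,0]]'
python3 -m handwheel '[[0,0,0,0,0,0,0.03],[0,0,0,0,0,0,0.03],[0,0,0,0,0,0,0.03],[0,0,0,0,0,0,0.03],[0,0,-0.02,0,0,0,0.03],[0,0,-0.02,0,0,0,0.03],[0,0,-0.02,0,0,0,0.03],[0,0,0,0,0,0,0.03]]'
python3 - <<'E'
from h import *
a,d=r.snapshot("side"); cv2.imwrite("pics/s2.png",cv2.resize(a[60:200,240:400],None,fx=4,fy=4,interpolation=cv2.INTER_CUBIC))
E
```

```text
time: 5.62
tool_pos: [495.1, -225.0, 312.4]
tcp_rot: [179.9, 0.1, 95.2]
ft_force: [-6.6, 0.7, 9.5]
finger_gap: 8.2
grip_force: 41.4
time: 6.28
tool_pos: [496.0, -225.1, 373.9]
tcp_rot: [179.7, 0.2, 95.2]
ft_force: [0.4, -1.8, 2.2]
finger_gap: 29.8
grip_force: 0.0
```

View pics/s2.png

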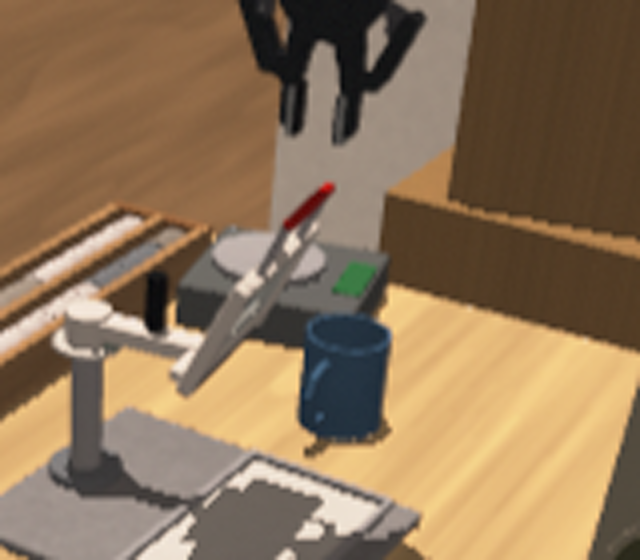

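The head is now steep, with the bar at about (308,206) in the crop and the fingers free above it. Next is the knob.

```bash
python3 - <<'E'
from h import *
rel((618.5,-208.3,204),R.from_euler('xyz',[180,0,95.3],degrees=True))
E
```

```text
shift tool mm [  6.  123.1 168.4] turn [ 0.23  0.16 -0.13]
```

```bash
python3 -m handwheel '[[0.002,0.03,0,0,0,0,0.045],[0.002,0.03,0,0,0,0,0.045],[0.002,0.03,0,0,0,0,0.045],[0,0.033,0,0,0,0,0.045],[0,0,0.02,0,0,0,0.045],[0,0,0.03,0,0,0,0.045],[0,0,0.03,0,0,0,0.045],[0,0,0,0,0,0,0.045]]'
python3 - <<'E'
from h import *
rel((618.5,-208.3,204),R.from_euler('xyz',[180,0,95.3],degrees=True))
a,d=r.snapshot("side"); cv2.imwrite("pics/s3.png",cv2.resize(a[90:180,240:350],None,fx=6,fy=6,interpolation=cv2.INTER_CUBIC))
E
```

```text
time: 7.0
tool_pos: [613.8, -206.0, 279.2]
tcp_rot: [-179.3, -0.4, 95.2]
ft_force: [-0.5, 0.2, -2.0]
finger_gap: 45.0
grip_force: 0.0
shift tool mm [-3.2  5.3 75.1] turn [-0.69 -0.38 -0.12]
```

View pics/s3.png

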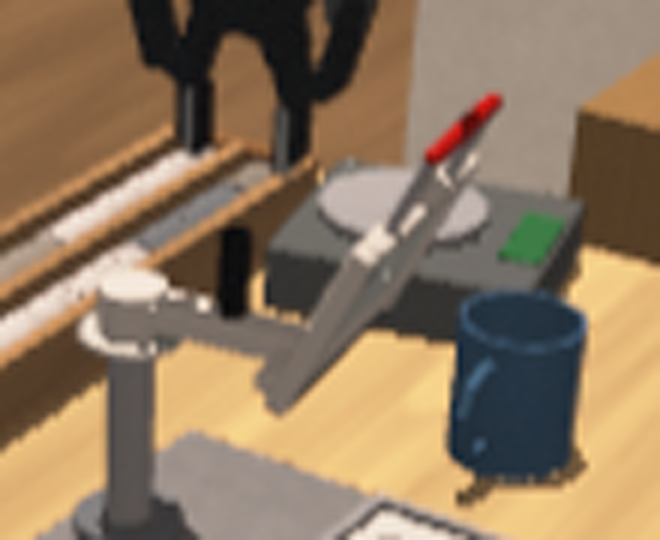

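The knob at (235,270) lies directly under the fingers' midpoint at about (245,140), so I descend and grip it.

```bash
python3 -m handwheel '[[-0.001,0.003,0.02,0,0,0,0.045],[0,0,0.02,0,0,0,0.045],[0,0,0.02,0,0,0,0.045],[0,0,0.013,0,0,0,0.045],[0,0,0,0,0,0,0.045]]'
python3 -m handwheel '[[0,0,0,0,0,0,0],[0,0,0,0,0,0,0],[0,0,0,0,0,0,0],[0,0,0,0,0,0,0],[0,0,0,0,0,0,0],[0,0,0,0,0,0,0],[0,0,0,0,0,0,0]]' 60
```

```text
time: 7.47
tool_pos: [618.8, -207.9, 214.0]
tcp_rot: [-179.8, -0.1, 95.2]
ft_force: [-0.5, -0.0, -0.4]
finger_gap: 44.9
grip_force: 0.0
time: 8.05
tool_pos: [616.9, -208.9, 218.5]
tcp_rot: [-179.7, 0.0, 95.1]
ft_force: [-23.0, 1.6, 10.5]
finger_gap: 15.6
grip_force: 58.7
```

```bash
python3 -m handwheel '[[0,0,0,0,0,0,0.035],[0,0,0,0,0,0,0.035],[0,0,0,0,0,0,0.035],[0,-0.003,0.007,0,0,0,0.035],[0,0,0.007,0,0,0,0.035],[0,0,0,0,0,0,0.035],[0,0,0,0,0,0,0.035],[0,0,0,0,0,0,0.035]]'
python3 -m handwheel '[[0,0,0,0,0,0,0],[0,0,0,0,0,0,0],[0,0,0,0,0,0,0],[0,0,0,0,0,0,0],[0,0,0,0,0,0,0],[0,0,0,0,0,0,0],[0,0,0,0,0,0,0]]' 60
```

```text
time: 8.72
tool_pos: [616.8, -208.3, 201.7]
tcp_rot: [-180.0, -0.0, 95.2]
ft_force: [-0.4, 0.4, 0.1]
finger_gap: 35.0
grip_force: 0.0
time: 9.3
tool_pos: [616.6, -208.5, 202.5]
tcp_rot: [-180.0, 0.0, 95.2]
ft_force: [-5.8, 0.7, 4.4]
finger_gap: 16.6
grip_force: 58.8
```

```bash
python3 -m handwheel '[[-0.00702,0.0004,0,0,0,-6.5,0],[-0.00702,0.0004,0,0,0,-6.5,0],[-0.00702,0.0004,0,0,0,-6.5,0],[-0.00702,0.0004,0,0,0,-6.5,0],[-0.00702,0.0004,0,0,0,-6.5,0],[-0.00702,0.0004,0,0,0,-6.5,0],[0,0,0,0,0,0,0],[0,0,0,0,0,0,0]]'
python3 -m handwheel '[[-0.00702,0.0004,0,0,0,-6.5,0],[-0.00702,0.0004,0,0,0,-6.5,0],[-0.00702,0.0004,0,0,0,-6.5,0],[-0.00702,0.0004,0,0,0,-6.5,0],[-0.00702,0.0004,0,0,0,-6.5,0],[-0.00702,0.0004,0,0,0,-6.5,0],[0,0,0,0,0,0,0],[0,0,0,0,0,0,0]]'
```

```text
time: 9.97
tool_pos: [634.7, -246.6, 202.5]
tcp_rot: [180.0, 0.1, 134.0]
ft_force: [0.6, -2.5, 1.8]
finger_gap: 16.7
grip_force: 59.5
time: 10.63
tool_pos: [672.0, -264.3, 202.5]
tcp_rot: [-180.0, 0.1, 172.9]
ft_force: [1.9, -0.2, 2.2]
finger_gap: 16.5
grip_force: 59.7
```

```bash
python3 -m handwheel '[[0,0,0,0,0,0,0.045],[0,0,0,0,0,0,0.045],[0,0,0,0,0,0,0.045],[0,0,-0.01,0,0,0,0.045],[0,0,-0.03,0,0,0,0.045],[0,0,-0.03,0,0,0,0.045],[0,0,-0.01,0,0,0,0.045],[0,0,0,0,0,0,0.045]]'
cat >> h.py <<'E'
MT=np.array([504.2,162.4]);MA=-10.3
AX=np.array([678.6,-202.6]);SA=-2.07
def rot(a): a=np.radians(a);return np.array([[np.cos(a),-np.sin(a)],[np.sin(a),np.cos(a)]])
TC=AX-rot(SA)@[175,0]
def mould(x,y): return MT+rot(MA)@[x,y]
def tray(x,y): return TC+rot(SA)@[x,y]
E
python3 - <<'E'
from h import *
p=np.array([[616.6,-208.5],[634.7,-246.6],[672,-264.3]])
A=np.c_[2*p,np.ones(3)];s=np.linalg.solve(A,(p**2).sum(1));print("axis",s[:2],np.sqrt(s[2]+s[:2]@s[:2]))
print("tray",TC)
for n,q in dict(grey=(-32,-78),white=(-32,0),green=(-32,78),tan=(32,78),red=(32,-78)).items(): print(n,mould(*q).round(1))
rel((*mould(-32,-78),130),R.from_euler('xyz',[180,0,169.7],degrees=True))
E
```

```text
time: 11.3
tool_pos: [672.9, -265.3, 288.4]
tcp_rot: [-179.8, 0.5, 173.1]
ft_force: [0.9, 0.6, 1.1]
finger_gap: 45.1
grip_force: 0.0
axis [ 678.50459501 -202.44059922] 62.200443895324334
tray [ 503.71419741 -196.2789201 ]
grey [458.8  91.4]
white [472.7 168.1]
green [486.7 244.9]
tan [549.6 233.4]
red [521.7  79.9]
shift tool mm [256.6 328.8 155.4] turn [-0.14  0.47  3.42]
```

```bash
python3 -m handwheel '[[0.0214,0.0274,0,0,0,0,0.055],[0.0214,0.0274,0,0,0,0,0.055],[0.0214,0.0274,0,0,0,0,0.055],[0.0214,0.0274,0,0,0,0,0.055],[0.0214,0.0274,0,0,0,0,0.055],[0.0214,0.0274,0,0,0,0,0.055],[0.0214,0.0274,0,0,0,0,0.055],[0.0214,0.0274,0,0,0,0,0.055]]'
python3 -m handwheel '[[0.0214,0.0274,0.02,0,0,0,0.055],[0.0214,0.0274,0.02,0,0,0,0.055],[0.0214,0.0274,0.02,0,0,0,0.055],[0.0214,0.0274,0.02,0,0,0,0.055],[0,0,0.03,0,0,3.4,0.055],[0,0,0.02,0,0,0,0.055],[0,0,0,0,0,0,0.055],[0,0,0,0,0,0,0.055]]'
python3 - <<'E'
from h import *
a,d=r.snapshot("top"); cv2.imwrite("pics/t4.png",cv2.resize(a[120:240,170:370],None,fx=4,fy=4,interpolation=cv2.INTER_CUBIC))
rel((*mould(-32,-78),37),R.from_euler('xyz',[180,0,169.7],degrees=True))
E
```

```text
time: 11.97
tool_pos: [525.8, -25.2, 281.1]
tcp_rot: [180.0, -0.1, 173.1]
ft_force: [0.7, 0.7, 0.8]
finger_gap: 55.2
grip_force: 0.0
time: 12.63
tool_pos: [454.0, 92.5, 150.8]
tcp_rot: [-179.9, -0.2, 169.8]
ft_force: [0.5, 0.5, -0.2]
finger_gap: 55.1
grip_force: 0.0
shift tool mm [ -3.5  -0.4 115.5] turn [-0.01 -0.02  0.05]
```

View pics/t4.png

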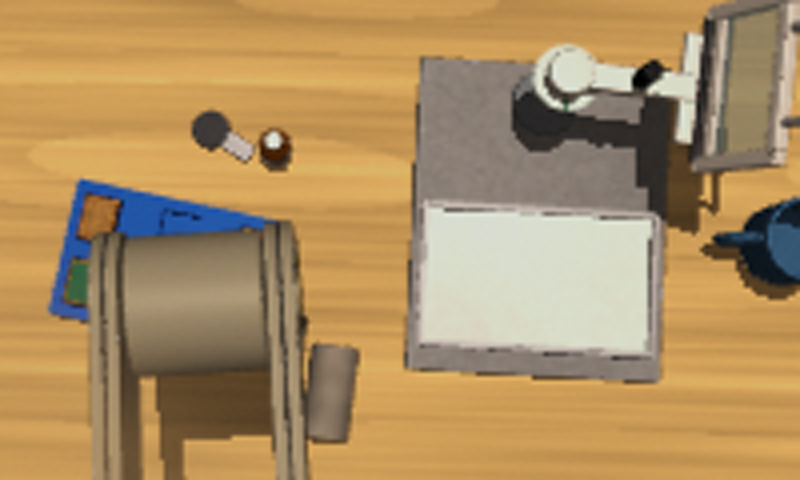

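The magnifier is swung aside. The tray is fully visible, with inner corners at (424,207), (655,217), (652,353) and (418,345). I'll grasp the grey block and check the tray fit at the same time.

```bash
python3 -m handwheel '[[-0.0035,0,0.03,0,0,0,0.055],[0,0,0.03,0,0,0,0.055],[0,0,0.03,0,0,0,0.055],[0,0,0.015,0,0,0,0.055],[0,0,0.010,0,0,0,0.055],[0,0,0,0,0,0,0.055],[0,0,0,0,0,0,0.055],[0,0,0,0,0,0,0.055]]' 40
python3 - <<'E'
from h import *
n4=lambda x,y:((x+.5)/4-.5+170,(y+.5)/4-.5+120)
for p in [(424,207),(655,217),(652,353),(418,345)]: print((rot(-SA)@(onz("top",n4(*p),14)[:2]-TC)).round(1))
rel((*mould(-32,-78),37),R.from_euler('xyz',[180,0,169.7],degrees=True))
E
```

```text
time: 13.35
tool_pos: [460.8, 92.0, 39.2]
tcp_rot: [180.0, 0.2, 169.7]
ft_force: [0.4, 0.2, 0.1]
finger_gap: 55.2
grip_force: 0.0
[ 63.1 114.3]
[  66.9 -113.1]
[ -66.6 -115.9]
[-72.6 112.7]
shift tool mm [ 1.9 -0.9  2.2] turn [0.05 0.18 0.05]
```

```bash
python3 -m handwheel '[[0.001,-0.001,0.002,0,0,0,0.055],[0,0,0,0,0,0,0.02],[0,0,0,0,0,0,0.02],[0,0,0,0,0,0,0.02],[0,0,0,0,0,0,0.02],[0,0,0,0,0,0,0.02],[0,0,0,0,0,0,0.02],[0,0,0,0,0,0,0.02]]' 40
python3 -m handwheel '[[0,0,-0.005,0,0,0,0.02],[0,0,-0.01,0,0,0,0.02],[0,0,-0.03,0,0,0,0.02],[0,0,-0.03,0,0,0,0.02],[0,0,-0.02,0,0,0,0.02],[0,0,-0.005,0,0,0,0.02],[0,0,0,0,0,0,0.02],[0,0,0,0,0,0,0.02]]'
python3 - <<'E'
from h import *
rel((*tray(-32,65),137),R.from_euler('xyz',[180,0,177.9],degrees=True))
E
```

```text
time: 14.02
tool_pos: [458.5, 91.2, 36.1]
tcp_rot: [180.0, 0.1, 169.8]
ft_force: [-2.0, -1.0, 6.1]
finger_gap: 33.1
grip_force: 40.5
time: 14.68
tool_pos: [457.5, 91.1, 134.8]
tcp_rot: [180.0, 0.0, 169.8]
ft_force: [-0.6, -0.9, -1.2]
finger_gap: 32.7
grip_force: 40.0
shift tool mm [ -55.6 -214.8   -2.2] turn [ 0.    0.   -8.13]
```

```bash
python3 -m handwheel '[[-0.005,-0.0195,0,0,0,0,0.02],[-0.007,-0.0269,0,0,0,0,0.02],[-0.0077,-0.0295,0,0,0,0,0.02],[-0.0077,-0.0295,0,0,0,0,0.02],[-0.0077,-0.0295,0,0,0,0,0.02],[-0.0077,-0.0295,0,0,0,0,0.02],[-0.007,-0.0269,0,0,0,0,0.02],[-0.006,-0.0236,0,0,0,-4.1,0.02]]'
python3 -m handwheel '[[0,0,0.02,0,0,-4,0.02],[0,0,0.03,0,0,0,0.02],[0,0,0.02,0,0,0,0.02],[0,0,0.007,0,0,0,0.02],[0,0,0,0,0,0,0.02],[0,0,0,0,0,0,0.02],[0,0,0,0,0,0,0.02]]'
python3 - <<'E'
from h import *
rel((*tray(-32,65),43),R.from_euler('xyz',[180,0,177.9],degrees=True))
E
```

```text
time: 15.35
tool_pos: [473.0, -131.6, 132.8]
tcp_rot: [180.0, -0.2, 173.8]
ft_force: [0.5, 0.2, -0.6]
finger_gap: 33.1
grip_force: 40.0
time: 15.93
tool_pos: [475.2, -130.4, 59.1]
tcp_rot: [-180.0, 0.1, 177.9]
ft_force: [1.0, 0.0, -0.3]
finger_gap: 32.9
grip_force: 40.1
shift tool mm [ 1.2  0.2 16.1] turn [-0.03  0.07 -0.02]
```

```bash
python3 -m handwheel '[[0.001,0,0.01,0,0,0,0.02],[0,0,0.006,0,0,0,0.02],[0,0,0,0,0,0,0.02],[0,0,0,0,0,0,0.02],[0,0,0,0,0,0,0.055],[0,0,0,0,0,0,0.055],[0,0,0,0,0,0,0.055],[0,0,0,0,0,0,0.055]]'
python3 -m handwheel '[[0,0,-0.01,0,0,0,0.055],[0,0,-0.03,0,0,0,0.055],[0,0,-0.04,0,0,0,0.055],[0,0,-0.01,0,0,4.1,0.055],[0,0,0,0,0,4.1,0.055],[0,0,0,0,0,0,0.055],[0,0,0,0,0,0,0.055]]'
python3 - <<'E'
from h import *
rel((*mould(-32,0),130),R.from_euler('xyz',[180,0,169.7],degrees=True))
E
```

```text
time: 16.6
tool_pos: [473.5, -130.2, 42.2]
tcp_rot: [-180.0, 0.0, 177.9]
ft_force: [-0.3, -0.3, -0.6]
finger_gap: 54.9
grip_force: 0.0
time: 17.18
tool_pos: [473.5, -130.2, 132.6]
tcp_rot: [-180.0, 0.0, 169.8]
ft_force: [-0.3, -1.0, -0.3]
finger_gap: 55.1
grip_force: 0.0
shift tool mm [ 53.6 293.5   2.6] turn [-0.    0.03  0.09]
```

```bash
python3 -m handwheel '[[0.004,0.0225,0,0,0,0,0.055],[0.0063,0.0345,0,0,0,0,0.055],[0.0063,0.0345,0,0,0,0,0.055],[0.0063,0.0345,0,0,0,0,0.055],[0.0063,0.0345,0,0,0,0,0.055],[0.0063,0.0345,0,0,0,0,0.055],[0.0063,0.0345,0,0,0,0,0.055],[0.0063,0.0345,0,0,0,0,0.055]]'
python3 -m handwheel '[[0.0055,0.0295,0,0,0,0,0.055],[0,0,0.02,0,0,0,0.055],[0,0,0.03,0,0,0,0.055],[0,0,0.02,0,0,0,0.055],[0,0,0,0,0,0,0.055],[0,0,0,0,0,0,0.055],[0,0,0,0,0,0,0.055]]'
python3 - <<'E'
from h import *
rel((*mould(-32,0),36.5),R.from_euler('xyz',[180,0,169.7],degrees=True))
E
```

```text
time: 17.85
tool_pos: [472.4, 139.7, 131.3]
tcp_rot: [-180.0, -0.1, 169.8]
ft_force: [0.8, 0.8, -0.3]
finger_gap: 55.2
grip_force: 0.0
time: 18.43
tool_pos: [473.7, 168.1, 62.9]
tcp_rot: [180.0, 0.0, 169.7]
ft_force: [-0.2, -0.5, 0.6]
finger_gap: 54.9
grip_force: 0.0
shift tool mm [ 1.  -0.2 26.4] turn [0.01 0.01 0.01]
```

```bash
python3 -m handwheel '[[0.001,0,0.016,0,0,0,0.055],[0,0,0.01,0,0,0,0.055],[0,0,0,0,0,0,0.055],[0,0,0,0,0,0,0.02],[0,0,0,0,0,0,0.02],[0,0,0,0,0,0,0.02],[0,0,0,0,0,0,0.02],[0,0,0,0,0,0,0.02]]' 40
python3 -m handwheel '[[0,0,0,0,0,0,0.02],[0,0,-0.005,0,0,0,0.02],[0,0,-0.01,0,0,0,0.02],[0,0,-0.03,0,0,0,0.02],[0,0,-0.03,0,0,0,0.02],[0,0,-0.025,0,0,0,0.02],[0,0,0,0,0,0,0.02],[0,0,0,0,0,0,0.02]]'
python3 - <<'E'
from h import *
rel((*tray(-32,-3),137),R.from_euler('xyz',[180,0,177.9],degrees=True))
E
```

```text
time: 19.1
tool_pos: [473.2, 168.5, 37.2]
tcp_rot: [180.0, 0.1, 169.7]
ft_force: [-0.4, -0.6, 6.1]
finger_gap: 32.7
grip_force: 40.9
time: 19.77
tool_pos: [473.9, 168.8, 138.8]
tcp_rot: [179.9, 0.2, 169.7]
ft_force: [-0.2, 0.8, -0.1]
finger_gap: 32.6
grip_force: 40.2
shift tool mm [ -63.5 -361.4    1.3] turn [ 0.1   0.25 -8.23]
```

```bash
python3 -m handwheel '[[-0.003,-0.0164,0,0,0,0,0.02],[-0.0058,-0.033,0,0,0,0,0.02],[-0.0058,-0.033,0,0,0,0,0.02],[-0.0058,-0.033,0,0,0,0,0.02],[-0.0058,-0.033,0,0,0,0,0.02],[-0.0058,-0.033,0,0,0,0,0.02],[-0.0058,-0.033,0,0,0,0,0.02],[-0.0058,-0.033,0,0,0,0,0.02]]'
python3 -m handwheel '[[-0.0058,-0.033,0,0,0,0,0.02],[-0.0058,-0.033,0,0,0,0,0.02],[-0.0058,-0.033,0,0,0,0,0.02],[-0.0028,-0.015,0,0,0,-4.1,0.02],[0,0,0.02,0,0,-4.1,0.02],[0,0,0.03,0,0,0,0.02],[0,0,0.025,0,0,0,0.02],[0,0,0,0,0,0,0.02]]'
python3 -m handwheel '[[0,0,0,0,0,0,0.02],[0,0,0,0,0,0,0.02]]'
python3 - <<'E'
from h import *
rel((*tray(-32,-3),43),R.from_euler('xyz',[180,0,177.9],degrees=True))
E
```

```text
time: 20.43
tool_pos: [469.5, -84.1, 134.7]
tcp_rot: [180.0, -0.1, 169.7]
ft_force: [0.4, 0.4, -1.2]
finger_gap: 32.9
grip_force: 40.2
time: 21.1
tool_pos: [465.3, -196.2, 54.2]
tcp_rot: [179.7, -0.6, 177.8]
ft_force: [-0.6, 0.5, -1.7]
finger_gap: 32.6
grip_force: 40.2
time: 21.27
tool_pos: [470.4, -198.6, 61.7]
tcp_rot: [180.0, -0.0, 177.9]
ft_force: [0.3, 0.4, -0.7]
finger_gap: 32.5
grip_force: 40.2
shift tool mm [-1.2  0.5 18.7] turn [ 0.01 -0.01 -0.02]
```

```bash
python3 -m handwheel '[[0,0,0.012,0,0,0,0.02],[0,0,0.006,0,0,0,0.02],[0,0,0,0,0,0,0.02],[0,0,0,0,0,0,0.02],[0,0,0,0,0,0,0.055],[0,0,0,0,0,0,0.055],[0,0,0,0,0,0,0.055],[0,0,0,0,0,0,0.055]]'
python3 -m handwheel '[[0,0,-0.01,0,0,0,0.055],[0,0,-0.03,0,0,0,0.055],[0,0,-0.04,0,0,0,0.055],[0,0,-0.01,0,0,4.1,0.055],[0,0,0,0,0,4.1,0.055],[0,0,0,0,0,0,0.055],[0,0,0,0,0,0,0.055]]'
python3 - <<'E'
from h import *
rel((*mould(-32,78),130),R.from_euler('xyz',[180,0,169.7],degrees=True))
E
```

```text
time: 21.93
tool_pos: [470.3, -198.6, 43.2]
tcp_rot: [180.0, 0.0, 177.9]
ft_force: [0.4, -0.1, 0.0]
finger_gap: 54.4
grip_force: 0.0
time: 22.52
tool_pos: [470.3, -198.6, 133.6]
tcp_rot: [-180.0, 0.0, 169.8]
ft_force: [-0.4, -0.2, -0.9]
finger_gap: 55.2
grip_force: 0.0
shift tool mm [ 62.5 439.4   3.5] turn [-0.01  0.02  0.09]
```

```bash
python3 -m handwheel '[[0.0025,0.0174,0,0,0,0,0.055],[0.005,0.0352,0,0,0,0,0.055],[0.005,0.0352,0,0,0,0,0.055],[0.005,0.0352,0,0,0,0,0.055],[0.005,0.0352,0,0,0,0,0.055],[0.005,0.0352,0,0,0,0,0.055],[0.005,0.0352,0,0,0,0,0.055],[0.005,0.0352,0,0,0,0,0.055]]'
python3 -m handwheel '[[0.005,0.0352,0,0,0,0,0.055],[0.005,0.0352,0,0,0,0,0.055],[0.005,0.0352,0,0,0,0,0.055],[0.005,0.0352,0,0,0,0,0.055],[0.005,0.0352,0,0,0,0,0.055],[0,0,0.03,0,0,0,0.055],[0,0,0.03,0,0,0,0.055],[0,0,0.01,0,0,0,0.055]]'
python3 -m handwheel '[[0,0,0,0,0,0,0.055],[0,0,0,0,0,0,0.055],[0,0,0,0,0,0,0.055]]'
python3 - <<'E'
from h import *
rel((*mould(-32,78),36.5),R.from_euler('xyz',[180,0,169.7],degrees=True))
E
```

```text
time: 23.18
tool_pos: [479.7, 69.3, 132.3]
tcp_rot: [-180.0, -0.1, 169.8]
ft_force: [0.2, -0.0, -0.4]
finger_gap: 55.3
grip_force: 0.0
time: 23.85
tool_pos: [484.1, 244.7, 57.9]
tcp_rot: [-179.8, -0.4, 169.9]
ft_force: [-1.5, 0.3, -1.2]
finger_gap: 54.9
grip_force: 0.0
time: 24.1
tool_pos: [488.7, 245.1, 64.6]
tcp_rot: [180.0, 0.1, 169.7]
ft_force: [0.3, 0.2, -0.1]
finger_gap: 54.9
grip_force: 0.0
shift tool mm [ 2.  -0.7 28.1] turn [ 0.05  0.08 -0.04]
```

```bash
python3 -m handwheel '[[0.001,-0.0005,0.018,0,0,0,0.055],[0,0,0.009,0,0,0,0.055],[0,0,0,0,0,0,0.055],[0,0,0,0,0,0,0.02],[0,0,0,0,0,0,0.02],[0,0,0,0,0,0,0.02],[0,0,0,0,0,0,0.02],[0,0,0,0,0,0,0.02]]' 40
python3 -m handwheel '[[0,0,0,0,0,0,0.02],[0,0,-0.005,0,0,0,0.02],[0,0,-0.01,0,0,0,0.02],[0,0,-0.03,0,0,0,0.02],[0,0,-0.03,0,0,0,0.02],[0,0,-0.025,0,0,0,0.02],[0,0,0,0,0,0,0.02],[0,0,0,0,0,0,0.02]]'
python3 - <<'E'
from h import *
rel((*tray(32,65),137),R.from_euler('xyz',[180,0,177.9],degrees=True))
E
```

```text
time: 24.77
tool_pos: [487.6, 245.2, 37.3]
tcp_rot: [179.9, 0.1, 169.7]
ft_force: [-0.7, -0.6, 6.4]
finger_gap: 32.5
grip_force: 40.8
time: 25.43
tool_pos: [488.2, 245.6, 139.1]
tcp_rot: [179.8, 0.2, 169.7]
ft_force: [0.4, -0.8, -0.9]
finger_gap: 32.6
grip_force: 40.1
shift tool mm [-116.8 -363.     1.6] turn [ 0.14  0.25 -8.23]
```

```bash
python3 -m handwheel '[[-0.0051,-0.0158,0,0,0,0,0.02],[-0.0102,-0.0316,0,0,0,0,0.02],[-0.0102,-0.0316,0,0,0,0,0.02],[-0.0102,-0.0316,0,0,0,0,0.02],[-0.0102,-0.0316,0,0,0,0,0.02],[-0.0102,-0.0316,0,0,0,0,0.02],[-0.0102,-0.0316,0,0,0,0,0.02],[-0.0102,-0.0316,0,0,0,0,0.02]]'
python3 -m handwheel '[[-0.0102,-0.0316,0,0,0,0,0.02],[-0.0102,-0.0316,0,0,0,0,0.02],[-0.0102,-0.0316,0,0,0,0,0.02],[-0.0097,-0.0312,0,0,0,-4.1,0.02],[0,0,0.02,0,0,-4.1,0.02],[0,0,0.03,0,0,0,0.02],[0,0,0.025,0,0,0,0.02],[0,0,0,0,0,0,0.02]]'
python3 -m handwheel '[[0,0,0,0,0,0,0.02],[0,0,0,0,0,0,0.02]]'
python3 - <<'E'
from h import *
rel((*tray(32,65),43),R.from_euler('xyz',[180,0,177.9],degrees=True))
E
```

```text
time: 26.1
tool_pos: [518.3, -3.4, 134.8]
tcp_rot: [-180.0, -0.1, 169.7]
ft_force: [0.2, -0.0, -0.2]
finger_gap: 33.0
grip_force: 40.1
time: 26.77
tool_pos: [531.1, -131.7, 54.0]
tcp_rot: [179.8, -0.7, 177.8]
ft_force: [-1.3, 0.7, -1.2]
finger_gap: 33.0
grip_force: 40.1
time: 26.93
tool_pos: [536.6, -133.0, 61.8]
tcp_rot: [180.0, -0.0, 177.9]
ft_force: [0.0, 0.8, -0.9]
finger_gap: 32.8
grip_force: 40.1
shift tool mm [-1.4  0.6 18.8] turn [ 0.   -0.   -0.02]
```

```bash
python3 -m handwheel '[[-0.001,0,0.012,0,0,0,0.02],[0,0,0.006,0,0,0,0.02],[0,0,0,0,0,0,0.02],[0,0,0,0,0,0,0.02],[0,0,0,0,0,0,0.055],[0,0,0,0,0,0,0.055],[0,0,0,0,0,0,0.055],[0,0,0,0,0,0,0.055]]'
python3 -m handwheel '[[0,0,-0.01,0,0,0,0.055],[0,0,-0.03,0,0,0,0.055],[0,0,-0.04,0,0,0,0.055],[0,0,-0.01,0,0,4.1,0.055],[0,0,0,0,0,4.1,0.055],[0,0,0,0,0,0,0.055],[0,0,0,0,0,0,0.055]]'
python3 - <<'E'
from h import *
rel((*mould(32,-78),130),R.from_euler('xyz',[180,0,169.7],degrees=True))
a,d=r.snapshot("side"); cv2.imwrite("pics/s5.png",cv2.resize(a[160:300,180:350],None,fx=4,fy=4,interpolation=cv2.INTER_CUBIC))
E
```

```text
time: 27.6
tool_pos: [537.4, -133.1, 43.2]
tcp_rot: [180.0, -0.0, 177.9]
ft_force: [0.2, -0.1, -0.3]
finger_gap: 54.9
grip_force: 0.0
time: 28.18
tool_pos: [537.4, -133.2, 133.6]
tcp_rot: [-180.0, 0.0, 169.8]
ft_force: [0.0, 0.0, -0.8]
finger_gap: 55.0
grip_force: 0.0
shift tool mm [ 53.2 207.    3.5] turn [-0.    0.02  0.09]
```

View pics/s5.png

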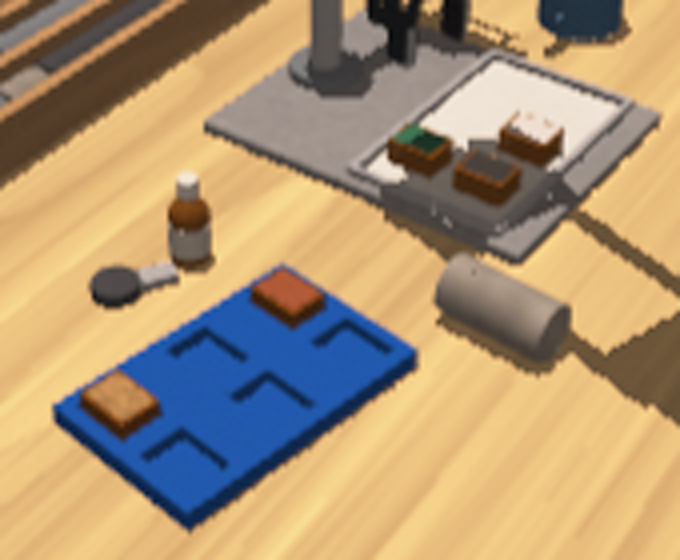

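Three blocks lie flat in the tray: green (420,145), grey (487,172) and white (532,130). Red (288,290) and tan (120,400) are still in their pockets. Red is next.

```bash
python3 -m handwheel '[[0.0041,0.0159,0,0,0,0,0.055],[0.0082,0.0319,0,0,0,0,0.055],[0.0082,0.0319,0,0,0,0,0.055],[0.0082,0.0319,0,0,0,0,0.055],[0.0082,0.0319,0,0,0,0,0.055],[0.0082,0.0319,0,0,0,0,0.055],[0.0082,0.0315,0,0,0,0,0.055],[0,0,0.02,0,0,0,0.055]]'
python3 -m handwheel '[[0,0,0.03,0,0,0,0.055],[0,0,0.02,0,0,0,0.055],[0,0,0,0,0,0,0.055],[0,0,0,0,0,0,0.055],[0,0,0,0,0,0,0.055]]'
python3 - <<'E'
from h import *
rel((*mould(32,-78),36.5),R.from_euler('xyz',[180,0,169.7],degrees=True))
E
```

```text
time: 28.9
tool_pos: [523.6, 85.1, 116.0]
tcp_rot: [179.8, 0.3, 170.0]
ft_force: [0.4, -0.8, 0.3]
finger_gap: 55.1
grip_force: 0.0
time: 29.32
tool_pos: [522.5, 79.8, 63.9]
tcp_rot: [180.0, 0.0, 169.7]
ft_force: [0.7, -0.8, -0.3]
finger_gap: 55.0
grip_force: 0.0
shift tool mm [ 0.8 -0.  27.4] turn [0.   0.02 0.  ]
```

```bash
python3 -m handwheel '[[0.001,0,0.018,0,0,0,0.055],[0,0,0.009,0,0,0,0.055],[0,0,0,0,0,0,0.055],[0,0,0,0,0,0,0.02],[0,0,0,0,0,0,0.02],[0,0,0,0,0,0,0.02],[0,0,0,0,0,0,0.02],[0,0,0,0,0,0,0.02]]' 40
python3 -m handwheel '[[0,0,0,0,0,0,0.02],[0,0,-0.005,0,0,0,0.02],[0,0,-0.01,0,0,0,0.02],[0,0,-0.03,0,0,0,0.02],[0,0,-0.03,0,0,0,0.02],[0,0,-0.025,0,0,0,0.02],[0,0,0,0,0,0,0.02],[0,0,0,0,0,0,0.02]]'
python3 - <<'E'
from h import *
rel((*tray(32,-3),137),R.from_euler('xyz',[180,0,177.9],degrees=True))
E
```

```text
time: 29.98
tool_pos: [522.1, 80.1, 37.3]
tcp_rot: [180.0, 0.1, 169.7]
ft_force: [-0.5, -0.5, 6.0]
finger_gap: 32.9
grip_force: 40.8
time: 30.65
tool_pos: [522.8, 80.2, 139.0]
tcp_rot: [179.9, 0.3, 169.7]
ft_force: [0.2, 0.5, -1.6]
finger_gap: 32.9
grip_force: 40.1
shift tool mm [ -62.9 -273.8    2. ] turn [ 0.05  0.27 -8.23]
```

```bash
python3 -m handwheel '[[-0.0037,-0.0162,0,0,0,0,0.02],[-0.0074,-0.0322,0,0,0,0,0.02],[-0.0074,-0.0322,0,0,0,0,0.02],[-0.0074,-0.0322,0,0,0,0,0.02],[-0.0074,-0.0322,0,0,0,0,0.02],[-0.0074,-0.0322,0,0,0,0,0.02],[-0.0074,-0.0322,0,0,0,0,0.02],[-0.0074,-0.0322,0,0,0,0,0.02]]'
python3 -m handwheel '[[-0.0074,-0.0322,0,0,0,-4.1,0.02],[0,0,0.02,0,0,-4.1,0.02],[0,0,0.03,0,0,0,0.02],[0,0,0.025,0,0,0,0.02],[0,0,0,0,0,0,0.02],[0,0,0,0,0,0,0.02],[0,0,0,0,0,0,0.02]]'
python3 - <<'E'
from h import *
rel((*tray(32,-3),43),R.from_euler('xyz',[180,0,177.9],degrees=True))
E
```

```text
time: 31.32
tool_pos: [531.2, -168.7, 134.7]
tcp_rot: [180.0, -0.1, 169.7]
ft_force: [0.3, -0.0, -0.2]
finger_gap: 33.1
grip_force: 40.1
time: 31.9
tool_pos: [534.1, -200.5, 61.8]
tcp_rot: [180.0, -0.0, 177.9]
ft_force: [0.8, 0.4, 0.8]
finger_gap: 32.8
grip_force: 40.1
shift tool mm [-1.5  0.1 18.8] turn [ 0.   -0.   -0.02]
```

```bash
python3 -m handwheel '[[-0.001,0,0.012,0,0,0,0.02],[0,0,0.006,0,0,0,0.02],[0,0,0,0,0,0,0.02],[0,0,0,0,0,0,0.02],[0,0,0,0,0,0,0.055],[0,0,0,0,0,0,0.055],[0,0,0,0,0,0,0.055],[0,0,0,0,0,0,0.055]]'
python3 -m handwheel '[[0,0,-0.01,0,0,0,0.055],[0,0,-0.03,0,0,0,0.055],[0,0,-0.04,0,0,0,0.055],[0,0,-0.01,0,0,4.1,0.055],[0,0,0,0,0,4.1,0.055],[0,0,0,0,0,0,0.055],[0,0,0,0,0,0,0.055]]'
python3 - <<'E'
from h import *
rel((*mould(32,78),130),R.from_euler('xyz',[180,0,169.7],degrees=True))
E
```

```text
time: 32.57
tool_pos: [535.0, -200.6, 43.2]
tcp_rot: [-180.0, 0.0, 177.9]
ft_force: [-0.3, -0.2, 0.6]
finger_gap: 55.0
grip_force: 0.0
time: 33.15
tool_pos: [534.9, -200.5, 133.6]
tcp_rot: [-180.0, 0.0, 169.8]
ft_force: [0.0, 0.6, 0.3]
finger_gap: 55.1
grip_force: 0.0
shift tool mm [ 62.4 429.7   3.5] turn [-0.    0.02  0.09]
```

```bash
python3 -m handwheel '[[0.0025,0.0172,0,0,0,0,0.055],[0.005,0.0344,0,0,0,0,0.055],[0.005,0.0344,0,0,0,0,0.055],[0.005,0.0344,0,0,0,0,0.055],[0.005,0.0344,0,0,0,0,0.055],[0.005,0.0344,0,0,0,0,0.055],[0.005,0.0344,0,0,0,0,0.055],[0.005,0.0344,0,0,0,0,0.055]]'
python3 -m handwheel '[[0.005,0.0344,0,0,0,0,0.055],[0.005,0.0344,0,0,0,0,0.055],[0.005,0.0344,0,0,0,0,0.055],[0.005,0.0344,0,0,0,0,0.055],[0.005,0.0344,0,0,0,0,0.055],[0,0,0.03,0,0,0,0.055],[0,0,0.03,0,0,0,0.055],[0,0,0.01,0,0,0,0.055]]'
python3 -m handwheel '[[0,0,0,0,0,0,0.055],[0,0,0,0,0,0,0.055],[0,0,0,0,0,0,0.055]]'
python3 - <<'E'
from h import *
rel((*mould(32,78),36.5),R.from_euler('xyz',[180,0,169.7],degrees=True))
E
```

```text
time: 33.82
tool_pos: [543.2, 61.6, 132.2]
tcp_rot: [-180.0, -0.1, 169.8]
ft_force: [0.0, 0.3, -0.1]
finger_gap: 54.7
grip_force: 0.0
time: 34.48
tool_pos: [546.8, 233.4, 57.6]
tcp_rot: [-179.8, -0.4, 169.9]
ft_force: [-1.8, 0.1, -1.0]
finger_gap: 54.6
grip_force: 0.0
time: 34.73
tool_pos: [551.6, 233.5, 64.7]
tcp_rot: [180.0, 0.1, 169.7]
ft_force: [0.4, -0.1, 1.7]
finger_gap: 54.8
grip_force: 0.0
shift tool mm [ 1.9 -0.4 28.2] turn [ 0.05  0.09 -0.04]
```

```bash
python3 -m handwheel '[[0.001,0,0.018,0,0,0,0.055],[0,0,0.009,0,0,0,0.055],[0,0,0,0,0,0,0.055],[0,0,0,0,0,0,0.02],[0,0,0,0,0,0,0.02],[0,0,0,0,0,0,0.02],[0,0,0,0,0,0,0.02],[0,0,0,0,0,0,0.02]]' 40
python3 -m handwheel '[[0,0,0,0,0,0,0.02],[0,0,-0.005,0,0,0,0.02],[0,0,-0.01,0,0,0,0.02],[0,0,-0.03,0,0,0,0.02],[0,0,-0.03,0,0,0,0.02],[0,0,-0.025,0,0,0,0.02],[0,0,0,0,0,0,0.02],[0,0,0,0,0,0,0.02]]'
python3 - <<'E'
from h import *
rel((*tray(0,-68),137),R.from_euler('xyz',[180,0,177.9],degrees=True))
a,d=r.snapshot("top"); cv2.imwrite("pics/t6.png",cv2.resize(a[120:240,170:370],None,fx=4,fy=4,interpolation=cv2.INTER_CUBIC))
E
```

```text
time: 35.4
tool_pos: [550.5, 234.1, 37.3]
tcp_rot: [180.0, 0.1, 169.7]
ft_force: [-0.1, 0.2, 5.8]
finger_gap: 32.5
grip_force: 40.5
time: 36.07
tool_pos: [551.1, 234.4, 139.2]
tcp_rot: [179.9, 0.2, 169.7]
ft_force: [-1.1, 0.2, -0.9]
finger_gap: 32.7
grip_force: 40.1
shift tool mm [ -40.3 -499.5    1.2] turn [ 0.12  0.26 -8.23]
```

View pics/t6.png

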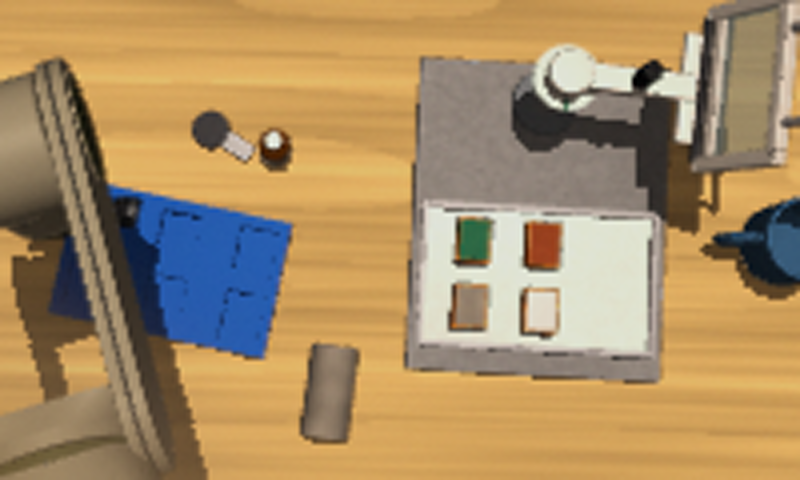

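All four placed blocks stand well apart in the tray: green (474,241), red (544,246), grey (470,306) and white (541,311). Tan is in the gripper and goes to the free right-hand side.

```bash
python3 -m handwheel '[[-0.0014,-0.0172,0,0,0,0,0.02],[-0.0028,-0.0345,0,0,0,0,0.02],[-0.0028,-0.0345,0,0,0,0,0.02],[-0.0028,-0.0345,0,0,0,0,0.02],[-0.0028,-0.0345,0,0,0,0,0.02],[-0.0028,-0.0345,0,0,0,0,0.02],[-0.0028,-0.0345,0,0,0,0,0.02],[-0.0028,-0.0345,0,0,0,0,0.02]]'
python3 -m handwheel '[[-0.0028,-0.0345,0,0,0,0,0.02],[-0.0028,-0.0345,0,0,0,0,0.02],[-0.0028,-0.0345,0,0,0,0,0.02],[-0.0028,-0.0345,0,0,0,0,0.02],[-0.0028,-0.0345,0,0,0,0,0.02],[-0.0028,-0.0345,0,0,0,-4.1,0.02],[-0.0025,-0.034,0,0,0,-4.1,0.02],[0,0,0.02,0,0,0,0.02]]'
python3 -m handwheel '[[0,0,0.03,0,0,0,0.02],[0,0,0.025,0,0,0,0.02],[0,0,0,0,0,0,0.02],[0,0,0,0,0,0,0.02],[0,0,0,0,0,0,0.02]]'
python3 - <<'E'
from h import *
rel((*tray(0,-68),43),R.from_euler('xyz',[180,0,177.9],degrees=True))
E
```

```text
time: 36.78
tool_pos: [522.0, -25.7, 134.3]
tcp_rot: [-180.0, -0.2, 169.7]
ft_force: [1.2, 0.3, -0.7]
finger_gap: 32.9
grip_force: 40.1
time: 37.45
tool_pos: [502.7, -271.9, 118.8]
tcp_rot: [-179.7, 0.2, 177.9]
ft_force: [1.6, 0.0, -0.0]
finger_gap: 32.4
grip_force: 40.1
time: 37.87
tool_pos: [502.1, -265.0, 61.6]
tcp_rot: [180.0, -0.0, 177.9]
ft_force: [0.6, 0.2, -1.3]
finger_gap: 32.8
grip_force: 40.1
shift tool mm [ 0.8  0.7 18.6] turn [ 0.01 -0.02 -0.02]
```

```bash
python3 -m handwheel '[[0,0,0.012,0,0,0,0.02],[0,0,0.006,0,0,0,0.02],[0,0,0,0,0,0,0.02],[0,0,0,0,0,0,0.02],[0,0,0,0,0,0,0.045],[0,0,0,0,0,0,0.045],[0,0,0,0,0,0,0.045],[0,0,0,0,0,0,0.045]]'
python3 -m handwheel '[[0,0,-0.01,0,0,0,0.045],[0,0,-0.03,0,0,0,0.045],[0,0,-0.04,0,0,0,0.045],[0,0,-0.04,0,0,0,0.045],[0,0,-0.04,0,0,0,0.045],[0,0,-0.04,0,0,4.8,0.045],[0,0,-0.04,0,0,0,0.045],[0,0,-0.01,0,0,0,0.045]]'
python3 -m handwheel '[[0,0,0,0,0,0,0.045],[0,0,0,0,0,0,0.045],[0,0,0,0,0,0,0.045]]'
python3 - <<'E'
from h import *
a,d=r.snapshot("top"); np.save("t7.npy",d);cv2.imwrite("pics/t7.png",cv2.resize(a[110:240,170:390],None,fx=3.6,fy=3.6,interpolation=cv2.INTER_CUBIC))
rel((671.8,-264.2,285),R.from_euler('xyz',[180,0,173.1],degrees=True))
E
```

```text
time: 38.53
tool_pos: [502.0, -265.2, 43.2]
tcp_rot: [-180.0, 0.0, 177.9]
ft_force: [-0.3, 0.3, 0.3]
finger_gap: 45.4
grip_force: 0.0
time: 39.2
tool_pos: [504.0, -266.4, 302.7]
tcp_rot: [-179.7, 0.6, 173.1]
ft_force: [0.3, -0.5, 1.4]
finger_gap: 44.9
grip_force: 0.0
time: 39.45
tool_pos: [501.4, -264.8, 291.7]
tcp_rot: [179.9, -0.1, 173.1]
ft_force: [-0.3, -0.3, -1.0]
finger_gap: 45.0
grip_force: 0.0
shift tool mm [-169.3   21.     5.6] turn [ 0.09 -0.17 -0.03]
```

View pics/t7.png

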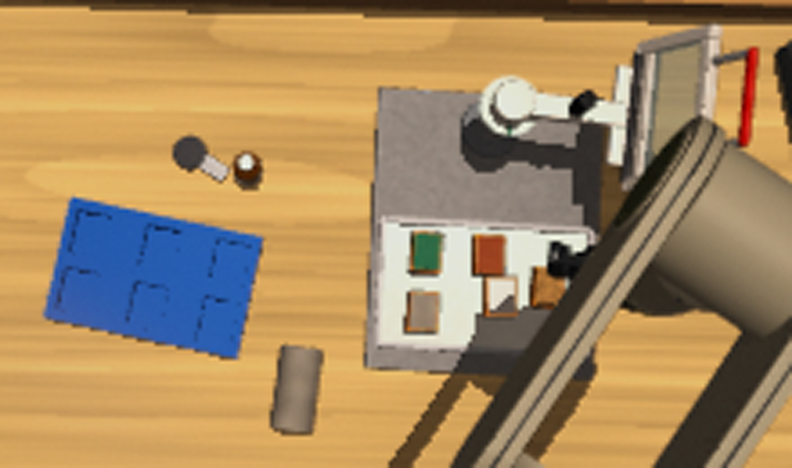

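White has moved from where I placed it, from native px (305,198) to (309,192), so it was knocked towards red. I'll check its flatness by depth and with a close-up.

```bash
python3 - <<'E'
from h import *
a,d=r.snapshot("top"); b,e=r.snapshot("side")
A=cv2.resize(a[168:210,275:330],None,fx=7,fy=7,interpolation=cv2.INTER_CUBIC)
B=cv2.resize(b[170:220,270:330],None,fx=6.5,fy=6.5,interpolation=cv2.INTER_CUBIC)
h=max(A.shape[0],B.shape[0]);im=np.zeros((h,A.shape[1]+B.shape[1],3),np.uint8);im[:A.shape[0],:A.shape[1]]=A;im[:B.shape[0],A.shape[1]:]=B
cv2.imwrite("pics/x8.png",im);print(im.shape)
for v in range(172,204,2): print(v,[int(round(world("top",(u,v),d[v,u])[2])) for u in range(296,326,2)])
E
```

```text
(325, 775, 3)
172 [26, 21, 20, 13, 17, 26, 21, 17, 18, 18, 18, 26, 18, 11, 9]
174 [19, 14, 13, 9, 13, 13, 12, 17, 10, 7, 11, 18, 19, 17, 14]
176 [11, 12, 16, 31, 25, 33, 34, 35, 8, 11, 12, 12, 18, 13, 13]
178 [16, 15, 16, 33, 33, 34, 35, 30, 15, 13, 15, 9, 14, 17, 376]
180 [14, 14, 15, 27, 32, 35, 37, 30, 15, 13, 12, 9, 13, 379, 378]
182 [13, 15, 13, 41, 35, 32, 35, 13, 11, 14, 20, 13, 17, 369, 376]
184 [17, 12, 12, 33, 36, 35, 36, 14, 16, 10, 12, 27, 33, 375, 376]
186 [20, 12, 11, 26, 28, 36, 33, 15, 11, 11, 10, 29, 38, 28, 348]
188 [15, 12, 15, 9, 21, 38, 34, 39, 37, 16, 7, 35, 36, 39, 38]
190 [19, 16, 11, 7, 23, 34, 33, 37, 38, 17, 10, 30, 31, 38, 37]
192 [8, 11, 1458, 15, 13, 33, 36, 36, 35, 13, 10, 35, 35, 32, 40]
194 [9, 13, 15, 9, 19, 33, 36, 31, 36, 7, 16, 31, 32, 37, 31]
196 [16, 12, 13, 15, 23, 38, 41, 37, 40, 10, 14, 17, 11, 13, 608]
198 [18, 14, 8, 13, 13, 16, 13, 13, 13, 15, 14, 18, 14, 595, 624]
200 [10, 9, 8, 10, 8, 17, 10, 16, 15, 16, 12, 12, 16, 616, 640]
202 [11, 18, 13, 16, 15, 13, 21, 14, 16, 11, 13, 11, 609, 634, 657]
```

View pics/x8.png

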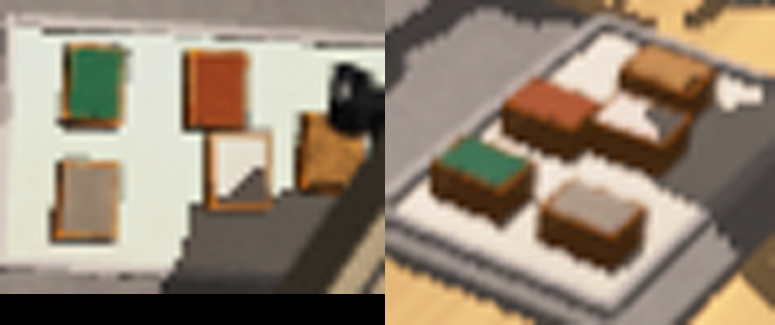

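White at (238,170) lies against red's lower edge at (215,90) and looks flat. I'll average some depth frames and fit planes to be sure.

```bash
python3 - <<'E'
from h import *
D=np.median([r.snapshot("top")[1] for _ in range(16)],0)
for n,(u0,u1,v0,v1) in dict(white=(306,312,188,196),red=(303,309,177,184),grey=(284,290,192,201),green=(286,291,176,184),tan=(319,323,186,192)).items():
    p=np.array([world("top",(u,v),D[v,u]) for u in range(u0,u1+1) for v in range(v0,v1+1)]); 
    p=p[abs(p[:,2]-np.median(p[:,2]))<6]; c=p.mean(0); q=np.linalg.lstsq(np.c_[p[:,:2]-c[:2],np.ones(len(p))],p[:,2],rcond=None)[0]
    print(n,c.round(1),(rot(-SA)@(c[:2]-TC)).round(1),"slopes",q[:2].round(3),len(p))
E
```

```text
white [ 491.8 -213.4   34.8] [-11.3 -17.6] slopes [-0.004  0.021] 63
red [ 536.  -201.2   35.1] [32.5 -3.8] slopes [0.001 0.017] 56
grey [ 472.3 -128.7   35.1] [-33.8  66.4] slopes [-0.005 -0.004] 70
green [ 536.4 -133.5   34.9] [30.4 64. ] slopes [ 0.01  -0.032] 54
tan [ 504.1 -259.4   35.2] [  2.7 -63. ] slopes [0.012 0.002] 34
```

All five blocks are flat at the same height and within the limits. Now I swing the magnifier back.

```bash
python3 -m handwheel '[[-0.0169,0.0021,0,0,0,0,0.035],[-0.0339,0.0042,0,0,0,0,0.035],[-0.0339,0.0042,0,0,0,0,0.035],[-0.0339,0.0042,0,0,0,0,0.035],[-0.0339,0.0042,0,0,0,0,0.035],[-0.0168,0.0021,0,0,0,0,0.035],[0,0,0,0,0,0,0.035],[0,0,0,0,0,0,0.035]]'
python3 -m handwheel '[[0,0,0.02,0,0,0,0.035],[0,0,0.02,0,0,0,0.035],[0,0,0,0,0,0,0.035],[0,0,0,0,0,0,0.035],[0,0,0,0,0,0,0.035]]'
python3 - <<'E'
from h import *
rel((671.8,-264.2,203),R.from_euler('xyz',[180,0,173.1],degrees=True))
E
```

```text
time: 41.07
tool_pos: [673.0, -264.4, 291.8]
tcp_rot: [180.0, -0.1, 173.1]
ft_force: [-0.0, -0.8, -0.2]
finger_gap: 34.8
grip_force: 0.0
time: 41.48
tool_pos: [672.2, -265.1, 254.7]
tcp_rot: [-180.0, 0.1, 173.0]
ft_force: [-0.2, 0.1, 0.2]
finger_gap: 34.9
grip_force: 0.0
shift tool mm [ 0.6  0.9 51.7] turn [-0.03  0.06 -0.07]
```

```bash
python3 -m handwheel '[[0.0005,0.001,0.015,0,0,0,0.035],[0,0,0.015,0,0,0,0.035],[0,0,0.015,0,0,0,0.035],[0,0,0.005,0,0,0,0.035],[0,0,0,0,0,0,0.035],[0,0,0,0,0,0,0.035]]'
python3 -m handwheel '[[0,0,0,0,0,0,0],[0,0,0,0,0,0,0],[0,0,0,0,0,0,0],[0,0,0,0,0,0,0],[0,0,0,0,0,0,0],[0,0,0,0,0,0,0],[0,0,0,0,0,0,0]]' 60
python3 - <<'E'
from h import *
p,_=tool(); v=p[:2]-[678.5,-202.4]; print(np.linalg.norm(v), (np.degrees(np.arctan2(v[1],v[0]))%360)-(180+SA))
E
```

```text
time: 41.98
tool_pos: [672.5, -264.0, 204.6]
tcp_rot: [-180.0, 0.1, 173.1]
ft_force: [0.2, 0.5, 0.2]
finger_gap: 34.7
grip_force: 0.0
time: 42.57
tool_pos: [673.0, -264.4, 205.5]
tcp_rot: [-179.9, 0.2, 173.1]
ft_force: [-0.4, -1.4, 6.5]
finger_gap: 16.2
grip_force: 58.7
62.21713272577107 86.97741511917059
```

```bash
python3 - <<'E'
from h import *
im=cv2.imread("pics/t4.png")[:, 400:]; n=lambda x,y:((x+400+.5)/4-.5+170,(y+.5)/4-.5+120)
hsv=cv2.cvtColor(im,cv2.COLOR_BGR2HSV)
wood=(hsv[...,1]>90)
def ang(pts,z):
    w=np.array([onz("top",n(*p),z)[:2] for p in pts],np.float32)
    for _ in range(4):
        vx,vy,x0,y0=cv2.fitLine(w,cv2.DIST_HUBER,0,.01,.01).ravel(); e=abs((w-[x0,y0])@[-vy,vx]); w=w[e<max(2,2*np.median(e))]
    return round(float(np.degrees(np.arctan2(vy,vx))),2),len(w),round(float(e.mean()),2)
# plate left edge (wood->grey) rows 70..350 ; bottom edge cols 20..250 ; top edge cols 30..110
print("plateL",ang([(np.argmax(~wood[y,3:])+3,y) for y in range(75,355)],12))
print("plateT",ang([(x,40+np.argmax(~wood[40:,x])) for x in list(range(30,105))+list(range(200,228))],12))
print("plateB",ang([(x,399-np.argmax(~wood[:400,x][::-1])) for x in range(20,255)],12))
white=(hsv[...,2]>205)&(hsv[...,1]<40)
m=white.astype(np.uint8);k,l,s,_=cv2.connectedComponentsWithStats(m);L=1+np.argmax(s[1:,4]);m=l==L;print(s[L])
x0,y0,ww,hh=s[L,:4]
print("trayL",ang([(np.argmax(m[y]),y) for y in range(y0+20,y0+hh-20)],12))
print("trayR",ang([(m.shape[1]-1-np.argmax(m[y][::-1]),y) for y in range(y0+20,y0+hh-20)],12))
print("trayT",ang([(x,np.argmax(m[:,x])) for x in range(x0+15,x0+ww-15)],12))
print("trayB",ang([(x,m.shape[0]-1-np.argmax(m[:,x][::-1])) for x in range(x0+15,x0+ww-15)],12))
E
```

```text
plateL (-1.7, 280, 0.46)
plateT (89.44, 103, 0.51)
plateB (88.22, 235, 0.25)
[   22   207   229   144 28888]
trayL (-1.71, 83, 0.74)
trayR (0.43, 95, 0.04)
trayT (88.42, 187, 0.8)
trayB (88.66, 184, 0.69)
```

```bash
python3 -m handwheel '[[0.0072,0.0004,0,0,0,6.65,0],[0.0072,0.0004,0,0,0,6.65,0],[0.0072,0.0004,0,0,0,6.65,0],[0.0072,0.0004,0,0,0,6.65,0],[0.0072,0.0004,0,0,0,6.65,0],[0.0072,0.0004,0,0,0,6.65,0],[0.0072,0.0004,0,0,0,6.65,0],[0,0,0,0,0,0,0]]'
python3 -m handwheel '[[0.0072,0.0004,0,0,0,6.65,0],[0.0072,0.0004,0,0,0,6.65,0],[0.0072,0.0004,0,0,0,6.65,0],[0.0072,0.0004,0,0,0,6.65,0],[0.0072,0.0004,0,0,0,6.65,0],[0.0072,0.0004,0,0,0,6.65,0],[0,0,0,0,0,0,0],[0,0,0,0,0,0,0]]'
python3 - <<'E'
from h import *
p,_=tool(); v=p[:2]-[678.5,-202.4]; print(np.linalg.norm(v), (np.degrees(np.arctan2(v[1],v[0]))%360)-178.4)
E
```

```text
time: 43.23
tool_pos: [629.2, -240.2, 205.5]
tcp_rot: [-179.9, 0.2, 126.0]
ft_force: [-8.2, -3.3, 9.1]
finger_gap: 16.6
grip_force: 60.2
time: 43.9
tool_pos: [616.5, -199.2, 205.4]
tcp_rot: [-179.9, 0.1, 86.5]
ft_force: [-12.5, -1.0, 12.0]
finger_gap: 16.1
grip_force: 60.7
62.05695663433956 -1.3887306574159481
```

```bash
python3 -m handwheel '[[-0.0015,0,0,0,0,0,0],[0,0,0,0,0,0,0],[0,0,0,0,0,0,0]]'
python3 -m handwheel '[[0,0,0,0,0,0,0.035],[0,0,0,0,0,0,0.035],[0,0,0,0,0,0,0.035],[0,0,-0.02,0,0,0,0.035],[0,0,-0.04,0,0,0,0.035],[0,0,-0.04,0,0,0,0.035],[0,0,-0.04,0,0,0,0.035],[0,0,-0.03,0,0,0,0.035]]'
python3 -m handwheel '[[0,0,0,0,0,0,0.035],[0,0,0,0,0,0,0.035],[0,0,0,0,0,0,0.035]]'
python3 - <<'E'
from h import *
rel((497,-196,370),R.from_euler('xyz',[180,0,88.4],degrees=True))
a,d=r.snapshot("side"); cv2.imwrite("pics/s9.png",np.hstack([cv2.resize(a[105:190,240:340],(500,425),interpolation=cv2.INTER_CUBIC)]))
E
```

```text
time: 44.15
tool_pos: [616.4, -200.3, 205.4]
tcp_rot: [-179.9, 0.0, 86.6]
ft_force: [-12.5, 1.0, 13.2]
finger_gap: 16.3
grip_force: 60.8
time: 44.82
tool_pos: [617.8, -199.9, 377.2]
tcp_rot: [179.8, 0.1, 86.6]
ft_force: [1.4, 0.3, 0.7]
finger_gap: 35.2
grip_force: 0.0
time: 45.07
tool_pos: [617.5, -199.9, 372.4]
tcp_rot: [-180.0, -0.0, 86.6]
ft_force: [0.3, -0.5, -0.2]
finger_gap: 35.0
grip_force: 0.0
shift tool mm [  -3.2 -120.5    2.4] turn [-0.02 -0.01 -1.77]
```

View pics/s9.png

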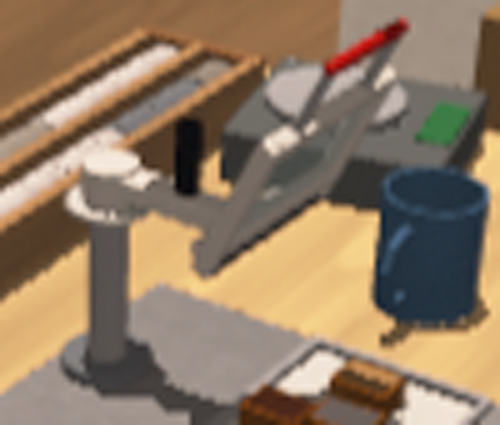

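The arm is square over the tray and the head is up, with the bar at about (365,47) in the crop. I'll locate the bar by its red colour in both views.

```bash
python3 - <<'E'
from h import *
C={}
for n,(u0,u1,v0,v1) in dict(top=(270,350,120,235),side=(280,340,95,130)).items():
    a,d=r.snapshot(n);s=a[v0:v1,u0:u1].astype(int);m=(s[...,2]>110)&(s[...,1]<50)&(s[...,0]<50)
    k,l,st,c=cv2.connectedComponentsWithStats(m.astype(np.uint8));i=1+np.argmax(st[1:,4]);C[n]=c[i]+[u0,v0];print(n,C[n],st[i])
def ray(n,uv): a=onz(n,uv,0);b=onz(n,uv,300);return a,(b-a)/np.linalg.norm(b-a)
(a,k),(b,l)=ray("top",C["top"]),ray("side",C["side"])
x=np.linalg.lstsq(np.stack([k,-l],1),b-a,rcond=None)[0];p,q=a+k*x[0],b+l*x[1];m=(p+q)/2;print(m.round(1),np.linalg.norm(p-q).round(1), np.degrees(np.arctan2(m[2]-161,558.5-m[0])))
E
```

```text
top [311.67924528 186.9245283 ] [33 65 19  4 53]
side [310.88888889 115.25925926] [25 16 12  9 27]
[ 493.2 -179.7  305.8] 3.1 65.73460196172029
```

```bash
python3 -m handwheel '[[-0.0005,-0.014,0,0,0,0,0.045],[-0.001,-0.028,0,0,0,0,0.045],[-0.001,-0.028,0,0,0,0,0.045],[-0.001,-0.028,0,0,0,0,0.045],[-0.0009,-0.0253,0,0,0,-1.8,0.045],[0,0,0,0,0,0,0.045],[0,0,0,0,0,0,0.045],[0,0,0,0,0,0,0.045]]'
python3 - <<'E'
from h import *
rel((494,-197,306),R.from_euler('xyz',[180,0,88.4],degrees=True))
E
```

```text
time: 45.88
tool_pos: [494.2, -197.0, 372.4]
tcp_rot: [-180.0, -0.0, 88.4]
ft_force: [-0.2, 0.0, -0.4]
finger_gap: 45.2
grip_force: 0.0
shift tool mm [-0.  -0.2 66.4] turn [-0.03 -0.03 -0.02]
```

```bash
python3 -m handwheel '[[0,0,0.015,0,0,0,0.045],[0,0,0.02,0,0,0,0.045],[0,0,0.02,0,0,0,0.045],[0,0,0.011,0,0,0,0.045],[0,0,0,0,0,0,0.045],[0,0,0,0,0,0,0.045]]'
python3 -m handwheel '[[0,0,0,0,0,0,0],[0,0,0,0,0,0,0],[0,0,0,0,0,0,0],[0,0,0,0,0,0,0],[0,0,0,0,0,0,0],[0,0,0,0,0,0,0],[0,0,0,0,0,0,0],[0,0,0,0,0,0,0]]' 40
```

```text
time: 46.38
tool_pos: [494.2, -196.8, 306.4]
tcp_rot: [-179.9, -0.1, 88.4]
ft_force: [0.3, 0.3, 0.1]
finger_gap: 44.7
grip_force: 0.0
time: 47.05
tool_pos: [494.4, -197.3, 308.5]
tcp_rot: [179.9, 0.1, 88.4]
ft_force: [-2.8, 0.7, 6.3]
finger_gap: 8.6
grip_force: 39.2
```

```bash
python3 -m handwheel '[[0,-0.0111,0.0054,0,0,0,0],[0,-0.0106,0.0063,0,0,0,0],[0,-0.0101,0.0071,0,0,0,0],[0,-0.0095,0.0079,0,0,0,0],[0,-0.0088,0.0086,0,0,0,0],[0,-0.0081,0.0093,0,0,0,0],[0,0,0,0,0,0,0],[0,0,0,0,0,0,0]]'
python3 -m handwheel '[[0,-0.0074,0.0099,0,0,0,0],[0,-0.0066,0.0104,0,0,0,0],[0,0,0,0,0,0,0],[0,0,0,0,0,0,0],[0,0,0,0,0,0,0]]'
cat > bar.py <<'E'
from h import *
def ray(n,uv): a=onz(n,uv,0);b=onz(n,uv,300);return a,(b-a)/np.linalg.norm(b-a)
h=np.array([558.5,-199.1,161])
for n in("side","top"):
    a,d=r.snapshot(n);s=a.astype(int);m=(s[...,2]>100)&(s[...,1]<45)&(s[...,0]<45)
    u0,u1,v0,v1=dict(side=(280,370,90,180),top=(270,350,120,240))[n]
    m=m[v0:v1,u0:u1];v,u=np.nonzero(m);u=u+u0;v=v+v0;cv2.imwrite(f"pics/bar_{n}.png",a[v0:v1,u0:u1])
    out=[]
    for p in zip(u,v): # ray with plane-of-bar-arc: choose point at distance 157 from hinge axis (arm dir ~ -x)
        o,k=ray(n,p); o=o-h; A=k[0]**2+k[2]**2;B=o[0]*k[0]+o[2]*k[2];Cc=o[0]**2+o[2]**2-157**2
        q=B*B-A*Cc
        if q<0: continue
        for t in ((-B+q**.5)/A,(-B-q**.5)/A):
            w=o+k*t
            if w[0]<0 and w[2]>-20 and abs(w[1])<60: out.append((np.degrees(np.arctan2(w[2],-w[0])),w[1]))
    out=np.array(out); print(n,len(u),np.median(out,0).round(2),out.min(0).round(1),out.max(0).round(1))
E
python3 bar.py
```

```text
time: 47.72
tool_pos: [435.2, -195.5, 262.2]
tcp_rot: [-179.9, -0.0, 88.4]
ft_force: [-2.3, -2.0, -2.0]
finger_gap: 8.2
grip_force: 39.4
time: 48.13
tool_pos: [421.8, -195.1, 242.0]
tcp_rot: [-179.9, -0.0, 88.4]
ft_force: [-1.8, -1.4, -4.8]
finger_gap: 8.2
grip_force: 39.6
side 2 [29.79 45.5 ] [29.4 44.5] [30.2 46.5]
  return _methods._mean(a, axis=axis, dtype=dtype,
  ret = ret.dtype.type(ret / rcount)
Traceback (most recent call last):
  File "bar.py", line 16, in <module>
    out=np.array(out); print(n,len(u),np.median(out,0).round(2),out.min(0).round(1),out.max(0).round(1))
                                                                ~~~~~~~^^^
ValueError: zero-size array to reduction operation minimum which has no identity
```

Tilt reads about 30°. I release, retreat upward and towards the robot, then measure both joints.

```bash
python3 -m handwheel '[[0,0,0,0,0,0,0.035],[0,0,0,0,0,0,0.035],[0,0,0,0,0,0,0.035],[0,0,0,0,0,0,0.035],[0,0,-0.01,0,0,0,0.035],[0,0,-0.03,0,0,0,0.035],[0,0,-0.04,0,0,0,0.035],[0,0,-0.04,0,0,0,0.035]]'
python3 -m handwheel '[[0,-0.02,-0.02,0,0,0,0.035],[0.035,0,0,0,0,0,0.035],[0.035,0,0,0,0,0,0.035],[0.035,0,0,0,0,0,0.035],[0.035,0,0,0,0,0,0.035],[0.035,0,0,0,0,0,0.035],[0.035,0,0,0,0,0,0.035],[0.035,0,0,0,0,0,0.035]]'
python3 -m handwheel '[[0.035,0,0,0,0,0,0.035],[0.02,0,0,0,0,0,0.035],[0,0,0,0,0,0,0.035],[0,0,0,0,0,0,0.035]]'
python3 bar.py
python3 - <<'E'
from h import *
a=r.snapshot("top")[0][120:235,260:340]; b=r.snapshot("side")[0][100:190,240:340]
A=cv2.resize(a,None,fx=4.8,fy=4.8,interpolation=cv2.INTER_CUBIC);B=cv2.resize(b,None,fx=4,fy=4,interpolation=cv2.INTER_CUBIC)
im=np.zeros((A.shape[0],A.shape[1]+B.shape[1],3),np.uint8);im[:,:A.shape[1]]=A;im[:B.shape[0],A.shape[1]:]=B;cv2.imwrite("pics/f10.png",im)
E
```

```text
time: 48.9
tool_pos: [421.3, -194.6, 363.6]
tcp_rot: [-179.9, -0.1, 88.4]
ft_force: [1.1, -0.2, 0.6]
finger_gap: 34.5
grip_force: 0.0
time: 49.57
tool_pos: [408.3, 52.1, 383.5]
tcp_rot: [179.9, -0.0, 88.4]
ft_force: [0.8, 1.2, -0.6]
finger_gap: 34.9
grip_force: 0.0
time: 49.9
tool_pos: [410.0, 106.3, 383.0]
tcp_rot: [180.0, 0.0, 88.6]
ft_force: [-0.1, -0.2, -0.2]
finger_gap: 35.1
grip_force: 0.0
side 44 [29.36 10.54] [ 27.7 -41.2] [31.2 51.4]
top 65 [29.64 10.57] [ 25.4 -34.4] [32.4 50.7]
```

View pics/f10.png

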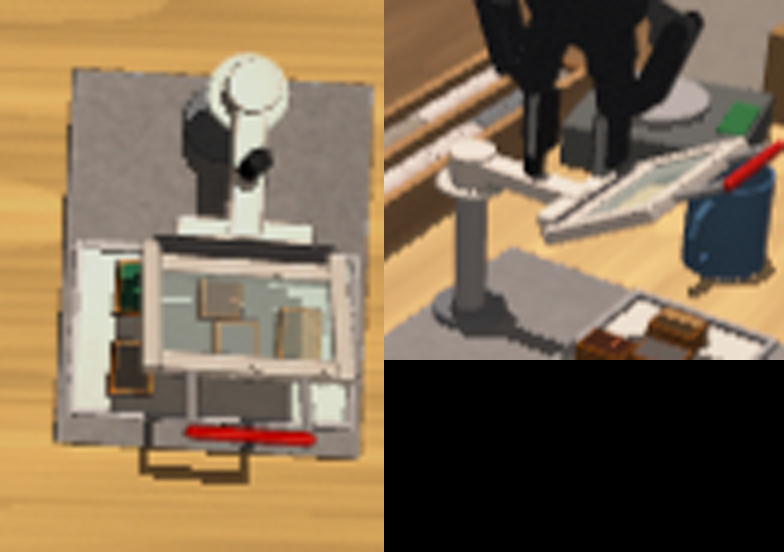

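The final view shows the bar (188,432)→(312,440) parallel to the plate's front edge. All five blocks are in the tray, tilt is about 29.5°, and the gripper is clear.

```bash
python3 -c "
from bench import r
print(r.sense()['qd'].round(2)); print(r.hand_in())"
```

```text
[-0.37  0.05  0.11  0.15 -0.14  0.23]
the job is handed in; nothing more can be done
None
```

Job handed in (no verdict was returned): all five resin blocks lie flat in the tray, stone face up; my last camera check put the swivel within about 1° of zero and the tilt at about 29.5°, with the gripper clear.

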